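# Changeover clear-down: leftover parts back to their trays

## Task

We are clearing this fixture table for the next job: four leftover pieces stand loose on it - a long connector shell, a short connector shell, a toy wheel and a steel mold core insert. Put each one into the free pocket of the tray that already holds one of its own kind, sitting flat on the pocket floor and the same way up as it stands now. Leave the torque driver and the deburring knife lying where they are.

Things in the scene. Friction and masses are not known exactly. Their poses are not given: they have to be found in the camera images.
- shell_long_center (a point): Loose long connector shell of white PBT, a rectangular block with an open mouth on top and ten terminal cavities: 66 long (its x axis) x 30 wide (its y axis) x 30 mm high, about 36 g, standing mouth up on the table. Point: its centre, 15 mm above its underside. z axis up; either way round in its tray is fine. Grip it across the 30 mm width.
- shell_short_center (a point): Loose short connector shell of white PBT, the same but shorter with six cavities: 38 long (its x axis) x 30 wide (its y axis) x 30 mm high, about 22 g, standing mouth up. Point: its centre, 15 mm above its underside. z axis up; either way round in its tray is fine.
- wheel_center (a point): Loose glossy red ABS toy wheel lying flat, spoked dish up: 50 mm across, 26 mm high, about 30 g. Point: its centre, 13 mm above its underside. z axis up along its axle.
- core_center (a point): Loose polished steel mold core insert standing on its flange: flange 42 x 42 x 10 mm, on it a square core 30 x 30 mm from 10 up to 40 mm, and a tip 18 x 18 mm up to 46 mm; about 0.35 kg. Point: its centre, 23 mm above its underside. x and y axes square to its sides, z up.
- tray_long_pocket (a point): Free pocket of the long-shell tray, a grey plate 100 (x) x 152 (y) x 10 mm fixed to the table with two like pockets along y, 76 mm between centres. Point: centre of the free pocket on its floor, 3 mm above the table, 7 mm below the rim; x, y along the plate's sides. Pocket 76 (x) x 40 (y) mm; the other, on its -y side, holds a fixed long shell 30 mm high, 30 mm wide along y
- tray_short_pocket (a point): Free pocket of the short-shell tray, a grey plate 100 (x) x 152 (y) x 10 mm fixed to the table with two like pockets along y, 76 mm between centres. Point: centre of the free pocket on its floor, 3 mm above the table, 7 mm below the rim; x, y along the plate's sides. Pocket 48 (x) x 40 (y) mm; the other, on its +y side, holds a fixed short shell 30 mm high, 30 mm wide along y
- tray_wheel_pocket (a point): Free pocket of the wheel tray, a grey plate 100 (x) x 152 (y) x 10 mm fixed to the table with two like pockets along y, 76 mm between centres. Point: centre of the free pocket on its floor, 3 mm above the table, 7 mm below the rim; x, y along the plate's sides. Pocket round, 60 mm across; the other, on its -y side, holds a fixed wheel 26 mm high: finger room only to +x and -x.
- tray_core_pocket (a point): Free pocket of the core-insert tray, a grey plate 100 (x) x 152 (y) x 10 mm fixed to the table with two like pockets along y, 76 mm between centres. Point: centre of the free pocket on its floor, 3 mm above the table, 7 mm below the rim; x, y along the plate's sides. Pocket 52 x 52 mm; the other, on its +y side, holds a fixed core insert 46 mm high
- torque_driver: Torque driver with a black ribbed grip, lying loose on the table, 167 mm long and 32 mm high, to be left alone. Origin on the table under its middle; its x axis runs along it to the blade.
- deburr_knife: Deburring knife, a slim metal pen with a small hook blade, lying loose on the table, 131 mm long and 14 mm high, to be left alone. Origin on the table under its middle; its x axis runs along it to the blade.
Not all that is in view belongs to the job. Of the things that look like the part that bears wheel_center, the largest one is meant.

How it is judged:
At the end, for the whole second after the job is handed in: Each piece sits at rest in the free pocket of its own kind's tray: centre within 12 mm sideways of the pocket's centre, underside within 3 mm of the pocket floor, upright within 9 degrees; torque driver and deburring knife within 20 mm of where they were (horizontal distance between shell_long_center and tray_long_pocket below 0.012 m and height (world z) of shell_long_center between 0.015 and 0.021 m and angle between each of shell_long_center, shell_short_center, wheel_center, core_center's own z axis and vertical below 0.16 rad and linear speed of each of shell_long, shell_short, wheel, core below 0.02 m/s and horizontal distance between shell_short_center and tray_short_pocket below 0.012 m and height (world z) of shell_short_center between 0.015 and 0.021 m and horizontal distance between wheel_center and tray_wheel_pocket below 0.012 m and height (world z) of wheel_center between 0.013 and 0.019 m and horizontal distance between core_center and tray_core_pocket below 0.012 m and height (world z) of core_center between 0.023 and 0.029 m and distance of each of torque_driver, deburr_knife from where it was at the start of the episode below 0.02 m); the robot touches nothing.
It fails at once if the torque driver is knocked or carried away (over 20 mm) (distance of torque_driver from where it was at the start of the episode above 0.02 m).
It fails at once if the deburring knife is knocked or carried away (over 20 mm) (distance of deburr_knife from where it was at the start of the episode above 0.02 m).
It also fails if it takes over 99 s, if anything falls off the work surface, if the arm or the gripper's body presses on something with over 40 N, if the wrist force passes 120 N, or if a joint passes its speed limit or range.

## Robot

A 7-joint arm with a two-finger parallel gripper is mounted at the origin on the work surface. World frame = base frame: x ahead of the robot, y to its left, z up, the work surface at z = 0. Lengths are in m, angles in rad, forces in N, time in s.
With the tool pointing down it reaches from about 0.35 to 0.9 m from the base axis. Payload 19.9 kg.
Tool frame: the origin (TCP) lies on the centre line of the jaws, within the pads' length; the fingertips stand 11 mm ahead of it and the grasp point (between the pads) lies 8 mm behind it (bot.finger_overhang is the distance from the TCP to the fingertips, in m); z points along the fingers, y is the direction in which the jaws open and shut (so a half turn about z gives the same grasp; the last joint's range is limited). The gripper opens to 94 mm and grips with 3 to 60 N. Pads are 16 mm wide; open, the fingers measure 119 mm over their backs; the gripper's body (75 mm by 177 mm) begins 78 mm behind the grasp point.
Start: joints at [1.25, 0.417, -0.01, 1.614, 0.005, 1.111, -0.053], TCP at [0.172, -0.601, 0.216] pointing down, gripper open.
Joint ranges: [-2.81, 2.81], [-0.39, 2.02], [-1.27, 1.25], [0.06, 2.57], [-1.19, 4.33], [0.19, 2], [-2.82, 2.82]. Speed limits (rad/s): [1.89, 1.89, 2.39, 2.39, 3.01, 3.01, 3.01].

## Interface

Orientations are given as a unit quaternion [x, y, z, w].
In Python, from rig import bot gives the robot as it stands. The module is installed in compiled form; this text tells all that it offers.
- The arm moves only by the tool send_rows, never from a script. Its argument "commands" is a list of rows, each a list of 3 entries, a list of its own where there are three numbers: the shift along the tool's x, y, z scaled (see below), then the turn, a rotation vector about the tool's x, y, z scaled (see below), then the gripper command: -1 is fully open, 1 is shut, values between are in proportion. A call has 1 to 10 rows; each row shifts and turns the commanded pose from where the row before left it, along the tool's axes as they then stand; what a row does not reach is not made up. The controller multiplies each number of a shift by 400 mm and each number of a turn by 4 degrees. A row lasts 1/12 s, in which the tool goes at most 41.7 mm and 7.16 degrees, less where a joint would pass 70% of its speed; a pose out of reach is approached as far as the arm can. A call with a number of a shift or a turn outside -1 to 1 is refused whole. A call with a gripper value outside its range is refused whole. The fingers move at their own pace and stop on an object; the grip force is fixed at half the most. Time passes only in rows, so rows that do not move let the fingers close. It gives the time, the measured TCP pose, the force and the opening at its end, in the units of the state.
- bot.sense(): the state, without advancing time (a new reading comes with each control period).
- bot.snapshot(name): name is "side" or "top"; returns the picture (384x512x3 uint8, red, green, blue); there is no depth.
- bot.camera_params(name): a dict with "vertical_fov" (degrees; the focal length in pixels is half the picture's height over the tangent of half this angle, whatever the lens; pixels are square), "cx", "cy" (the principal point, pixels), "camera_from_world" (4x4, takes a point from world to camera coordinates). Camera axes: x right, y up, looking along -z (the intrinsics and any distortion apply to the point x, -y, -z); pixel columns grow to the right and rows downward; lengths in m; the calibration is good to about 2 mm. A picture is of the moment at which its call begins. camera_params takes no time and is no camera call.
- bot.sign_off(): hands the job in, once; it reports no verdict.
Trained networks look in the newest picture that a camera, given by its name, has taken for a name from the list of things; names that differ only in an ending like _2 or _b are one class to them, and where a whole thing is asked for, a point or a joint stands for the part that bears it (a point fixed in the world has none). Each returns a list of dicts, best first, with "confidence" (0 to 1); they miss things now and then, are a little off and sometimes report something else, mostly with a low value. They report only what shows in the picture. A call takes as long as a camera call. They do not tell look-alikes from the thing itself.
- bot.silhouettes(query, camera): "mask" (384x512 bool, what is visible of it) and "extent" ([left, top, width, height] in pixels, round what is visible of it).
- bot.place_of(query, camera): "point" ([column, row] in pixels: a listed point, or the origin of a listed thing).
The state is a dict: "time_s": time; "joint_positions": joint angles; "joint_velocities": joint speeds; "joint_torque": joint torques, N m; "tcp_pos": TCP position; "orientation": TCP orientation; "force": force on the tool from outside, world axes, zero at the start; "moment": the same for the moment, N m; "grip_width": finger opening in m.
Only numpy, scipy, OpenCV 4.12 (cv2) and the standard library are available. Lean on these libraries where they do the work, as an engineer would, in place of code of your own. Each camera call takes 0.05 s, during which the arm holds its last target.

## Working session

There is one attempt and no reset: what is moved stays moved. The work goes in short steps, Python scripts to look and compute and a tool call to move; the robot and the scene stay as the last step left them, time stands still between calls to the robot, and variables do not carry over. Pictures are saved under pics/ and viewed, and the job is handed in when it is done.

Besides the shell and the picture viewer there is one more tool, called after "Request:" by a JSON object that holds its "op" and its "data". send_rows: Moves the arm, as the interface text tells. Shifts and turns lie within -1 to 1; 1 stands for 400 mm of shift or 4 degrees of turn. Its arguments: {"type":"object","properties":{"commands":{"type":"array","items":{"type":"array"}}},"required":["commands"]}

```bash
mkdir -p pics
python3 - <<'E'
from rig import bot
import cv2,numpy as np
s=bot.sense()
print({k:np.round(v,3).tolist() for k,v in s.items()}, bot.finger_overhang)
for c in("top","side"):
    im=bot.snapshot(c); cv2.imwrite(f"pics/{c}0.png",im[...,::-1])
    p=bot.camera_params(c); print(c,p)
E
```

```text
{'time_s': 0.0, 'joint_positions': [1.25, 0.418, -0.01, 1.614, 0.005, 1.111, -0.053], 'joint_velocities': [-0.001, -0.001, 0.001, 0.001, -0.0, -0.0, 0.001], 'joint_torque': [-0.001, -85.126, 0.639, -42.599, -0.049, 0.019, 0.0], 'tcp_pos': [0.172, -0.601, 0.216], 'orientation': [0.99, 0.139, -0.0, -0.001], 'force': [0.014, 0.111, -0.723], 'moment': [-0.029, 0.023, 0.005], 'grip_width': 0.094} 0.011
top {'vertical_fov': 52.722796325913286, 'cx': 260.6434072002854, 'cy': 187.81641667543272, 'camera_from_world': array([[-0.02540762, -0.99961837, -0.01084305,  0.03087148],
       [ 0.99641777, -0.02619846,  0.08040691, -0.48151427],
       [-0.0806603 , -0.00876126,  0.99670314, -0.97165963],
       [ 0.        ,  0.        ,  0.        ,  1.        ]])}
side {'vertical_fov': 54.03428359103478, 'cx': 254.78654315747664, 'cy': 186.2103686362466, 'camera_from_world': array([[-0.8314545 , -0.55555737, -0.00627856,  0.42206017],
       [ 0.28655807, -0.43849341,  0.85182627, -0.19127222],
       [-0.47599147,  0.70645562,  0.52378677, -0.79943409],
       [ 0.        ,  0.        ,  0.        ,  1.        ]])}
```

View pics/top0.png

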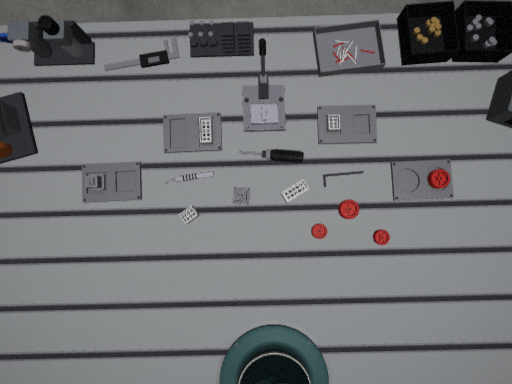

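View pics/side0.png

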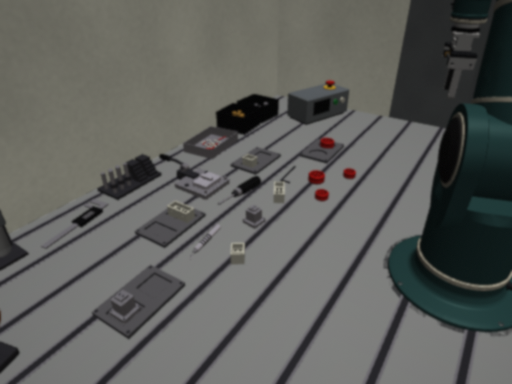

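```bash
cat > h.py <<'E'
from rig import bot
import cv2,numpy as np
def K(c):
    p=bot.camera_params(c); f=192/np.tan(np.radians(p["vertical_fov"]/2)); return f,p["cx"],p["cy"],np.array(p["camera_from_world"])
def pix2w(c,uv,z):
    f,cx,cy,T=K(c); uv=np.atleast_2d(uv).astype(float)
    d=np.stack([(uv[:,0]-cx)/f,-(uv[:,1]-cy)/f,-np.ones(len(uv))],1)
    R=T[:3,:3]; o=-R.T@T[:3,3]; dw=d@R
    return o+dw*((z-o[2])/dw[:,2])[:,None]
def w2pix(c,P):
    f,cx,cy,T=K(c); P=np.atleast_2d(P); q=P@T[:3,:3].T+T[:3,3]
    return np.stack([cx+f*q[:,0]/-q[:,2], cy-f*q[:,1]/-q[:,2]],1)
E
python3 - <<'E'
from h import *
Z=dict(shell_long_center=.015,shell_short_center=.015,wheel_center=.013,core_center=.023,tray_long_pocket=.003,tray_short_pocket=.003,tray_wheel_pocket=.003,tray_core_pocket=.003,torque_driver=0,deburr_knife=0)
for q,z in Z.items():
    for c in("top","side"):
        for d in bot.place_of(q,c)[:4]:
            print(q,c,round(d["confidence"],2),np.round(d["point"],1),np.round(pix2w(c,d["point"],z)[0][:2],4))
im=cv2.imread("pics/top0.png")
cv2.imwrite("pics/cropA.png",cv2.resize(im[95:245,75:275],None,fx=4,fy=4,interpolation=cv2.INTER_CUBIC))
cv2.imwrite("pics/cropB.png",cv2.resize(im[95:245,265:465],None,fx=4,fy=4,interpolation=cv2.INTER_CUBIC))
# tcp pixel
print(w2pix("side",bot.sense()["tcp_pos"]))
E
```

```text
shell_long_center top 0.64 [294.5 191.7] [ 0.4702 -0.0681]
shell_long_center side 0.61 [277.1 191.4] [ 0.4743 -0.0637]
shell_short_center top 0.65 [191.8 216. ] [0.4148 0.1965]
shell_short_center side 0.66 [233.3 251.7] [0.4267 0.208 ]
wheel_center top 0.55 [348.5 209.3] [ 0.4217 -0.2048]
wheel_center top 0.49 [382.3 235.3] [ 0.3535 -0.2876]
wheel_center top 0.45 [317.  232.6] [ 0.3645 -0.1222]
wheel_center side 0.69 [345.7 172.2] [ 0.3561 -0.2764]
wheel_center side 0.66 [316.5 177. ] [ 0.4183 -0.2008]
wheel_center side 0.47 [320.7 194.4] [ 0.3661 -0.1196]
core_center top 0.57 [242.8 196. ] [0.4622 0.0643]
core_center side 0.89 [252.9 212.9] [0.4671 0.0691]
tray_long_pocket top 0.62 [178.5 130.9] [0.6398 0.2314]
tray_long_pocket side 0.96 [158.1 231.1] [0.636  0.2386]
tray_short_pocket top 0.6 [361.3 126.6] [ 0.6378 -0.2499]
tray_short_pocket top 0.56 [405.7 179.1] [ 0.4963 -0.3584]
tray_short_pocket side 0.68 [260.9 154.4] [ 0.6513 -0.2526]
tray_wheel_pocket top 0.91 [406.8 179.9] [ 0.4941 -0.3611]
tray_wheel_pocket side 0.93 [313.7 151.1] [ 0.5116 -0.3736]
tray_core_pocket top 0.92 [121.7 180.2] [0.513  0.3814]
tray_core_pocket side 0.74 [154.5 286.3] [0.5077 0.3722]
torque_driver top 0.89 [269.2 156.9] [ 0.5645 -0.0059]
torque_driver top 0.49 [189.4 177.7] [0.5152 0.2045]
torque_driver side 0.76 [237.3 196.8] [0.5659 0.002 ]
deburr_knife top 0.65 [191.1 176.9] [0.5172 0.2   ]
deburr_knife side 0.64 [203.7 242. ] [0.517  0.2058]
[[447.87935601  89.62230009]]
```

View pics/cropA.png

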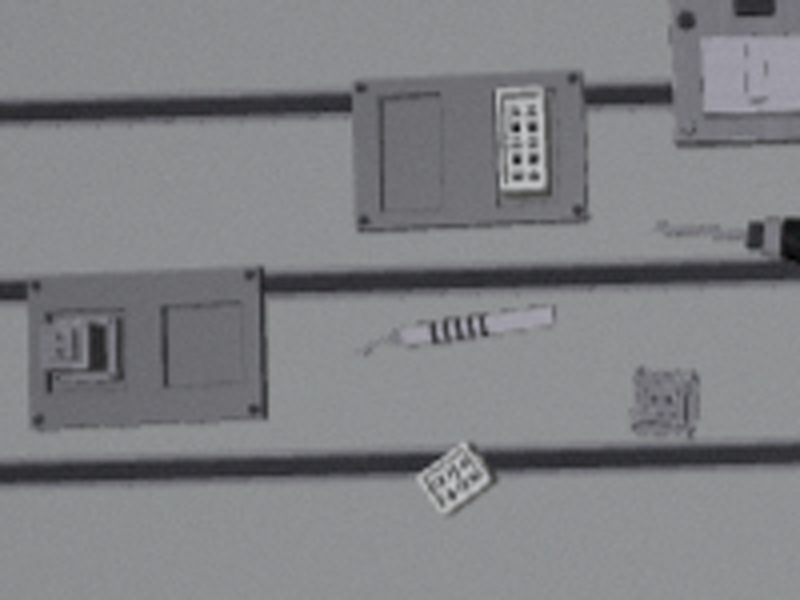

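View pics/cropB.png

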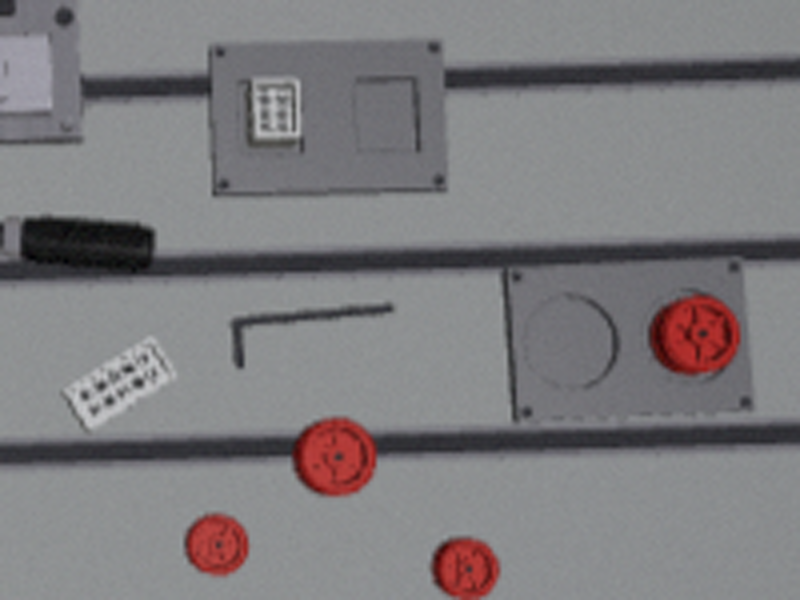

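```bash
cat > fit.py <<'E'
from h import *
from scipy.optimize import minimize
def box(l,w,z0,z1): return np.array([[x*l/2,y*w/2,z] for x in(-1,1) for y in(-1,1) for z in(z0,z1)])
a=np.linspace(0,2*np.pi,48)
S=dict(shell_long=[box(.066,.03,0,.03)],shell_short=[box(.038,.03,0,.03)],
 wheel=[np.array([[.025*np.cos(t),.025*np.sin(t),z] for t in a for z in(0,.026)])],
 core=[box(.042,.042,0,.01),box(.03,.03,.01,.04),box(.018,.018,.04,.046)])
G=4
def render(c,name,p,z0=0,roi=None):
    u0,v0,w,h=roi; m=np.zeros((h*G,w*G),np.uint8)
    R=np.array([[np.cos(p[2]),-np.sin(p[2]),0],[np.sin(p[2]),np.cos(p[2]),0],[0,0,1]])
    for V in S[name]:
        q=w2pix(c,V@R.T+[p[0],p[1],z0]); hull=cv2.convexHull((((q-[u0,v0]+.5)*G-.5)*16).round().astype(np.int32))
        cv2.fillConvexPoly(m,hull,1,shift=4)
    return cv2.resize(m.astype(np.float32),(w,h),interpolation=cv2.INTER_AREA)
def fit(name,masks,p0,z0=0,yaws=(0,)):
    best=None
    items=[]
    for c,m in masks.items():
        ys,xs=np.where(m); u0,v0=max(xs.min()-12,0),max(ys.min()-12,0); w,h=xs.max()+13-u0,ys.max()+13-v0
        items.append((c,m[v0:v0+h,u0:u0+w].astype(np.float32),(u0,v0,min(w,512-u0),min(h,384-v0))))
    def cost(p):
        p=[p[0]/1000,p[1]/1000,np.radians(p[2])]; s=0
        for c,m,roi in items:
            r=render(c,name,p,z0,roi); s+=np.abs(r-m).sum()/m.sum()
        return s
    for y in yaws:
        x0=np.array([p0[0]*1000,p0[1]*1000,y])
        r=minimize(cost,x0,method="Nelder-Mead",options=dict(initial_simplex=np.vstack([x0,x0+[6,0,0],x0+[0,6,0],x0+[0,0,12]]),xatol=.05,fatol=1e-4))
        if best is None or r.fun<best.fun: best=r
    return np.round(best.x,1),round(best.fun/len(items),3)
E
python3 - <<'E'
from fit import *
P=dict(shell_long=(.47,-.068),shell_short=(.415,.197),wheel=(.4217,-.2048),core=(.462,.065))
for n,p in P.items():
    M={}
    for c in("top","side"):
        u=w2pix(c,[[*p,.015]])[0]
        ds=[d for d in bot.silhouettes(n+"_center",c) if np.hypot(*(np.array(d["extent"][:2])+np.array(d["extent"][2:])/2-u))<8]
        if ds: M[c]=ds[0]["mask"]; print(n,c,round(ds[0]["confidence"],2),ds[0]["extent"],M[c].sum())
    np.savez(f"m_{n}.npz",**M)
    ys=range(-90,90,30) if 'shell' in n else (range(-45,45,22) if n=='core' else (0,))
    for k in M: print("  ",k,fit(n,{k:M[k]},p,0,ys))
    if len(M)==2: print("   both",fit(n,M,p,0,ys))
off={'A':(75,95),'B':(265,95)}
T=dict(long=('A',[(353,83),(583,70),(589,218),(360,231)]),core=('A',[(29,281),(262,267),(266,416),(34,429)]),short=('B',[(209,46),(441,40),(446,188),(214,194)]),wheel=('B',[(503,270),(742,260),(752,408),(514,420)]))
for n,(o,c) in T.items():
    uv=np.array(c)/4+off[o]-.375
    w=pix2w("top",uv,.01)[:,:2]
    L=[np.linalg.norm(w[i]-w[(i+1)%4])*1000 for i in range(4)]
    ydir=(w[0]+w[3]-w[1]-w[2]); ydir/=np.linalg.norm(ydir); yaw=np.degrees(np.arctan2(-ydir[0],ydir[1]))
    s=1 if n in('long','wheel') else -1
    print(n,np.round(L,1),"centre",np.round(w.mean(0),4),"yaw",round(yaw,1),"pocket",np.round(w.mean(0)+s*.038*ydir,4))
E
```

```text
shell_long top 0.61 [284.0, 180.2, 24.7, 22.9] 345
shell_long side 0.55 [272.4, 183.3, 10.9, 21.1] 221
   top (array([473.8, -68.1, -58.6]), np.float64(0.069))
   side (array([469.6, -61.6, -59.9]), np.float64(0.094))
   both (array([473. , -66.5, 121. ]), np.float64(0.115))
shell_short top 0.76 [179.9, 205.4, 18.9, 17.1] 214
shell_short side 0.86 [227.8, 242.2, 16.7, 22.0] 294
   top (array([420.5, 203.5, -56.9]), np.float64(0.076))
   side (array([416. , 207.9, -57.1]), np.float64(0.086))
   both (array([419.8, 204.1, -54.2]), np.float64(0.153))
wheel top 0.65 [336.4, 200.8, 23.6, 18.0] 313
wheel side 0.48 [308.2, 169.1, 17.3, 16.3] 212
   top (array([ 423.7, -204.2,    2.3]), np.float64(0.122))
   side (array([ 420.7, -201.7,   11.1]), np.float64(0.151))
   both (array([ 422.5, -203.5,    4.3]), np.float64(0.16))
core top 0.79 [232.1, 186.0, 17.2, 19.3] 251
core side 0.78 [241.6, 204.0, 22.9, 21.1] 346
   top (array([464.7,  70.6,  -7.2]), np.float64(0.114))
   side (array([462.3,  74.8,  -3. ]), np.float64(0.094))Traceback (most recent call last):
  File "<stdin>", line 12, in <m
[... 242 characters left out ...]
bounds=bounds,
                               **options)
    fxr = func(xr)
    fx = function(np.copy(x), *(wrapper_args + args))
  File "fit.py", line 25, in cost
    r=render(c,name,p,z0,roi); s+=np.abs(r-m).sum()/m.sum()
  File "fit.py", line 13, in render
    q=w2pix(c,V@R.T+[p[0],p[1],z0]); hull=cv2.convexHull((((q-[u0,v0]+.5)*G-.5)*16).round().astype(np.int32))
  File "h.py", line 11, in w2pix
    f,cx,cy,T=K(c); P=np.atleast_2d(P); q=P@T[:3,:3].T+T[:3,3]
              ~^^^
  File "h.py", line 4, in K
    p=bot.camera_params(c); f=192/np.tan(np.radians(p["vertical_fov"]/2)); return f,p["cx"],p["cy"],np.array(p["camera_from_world"])
ValueError: time passes only in moves, steps and waits
```

```bash
python3 - <<'E'
import re
s=open('h.py').read()
s=s.replace("def K(c):\n","_C={}\ndef K(c):\n    if c not in _C: _C[c]=_K(c)\n    return _C[c]\ndef _K(c):\n")
open('h.py','w').write(s)
E
cat > t.py <<'E'
from fit import *
n='core'; M=dict(np.load("m_core.npz")) if __import__('os').path.exists("m_core.npz") else {}
if M: print("core both",fit(n,M,(.463,.072),0,range(-45,45,22)))
off={'A':(75,95),'B':(265,95)}
T=dict(long=('A',[(353,83),(583,70),(589,218),(360,231)]),core=('A',[(29,281),(262,267),(266,416),(34,429)]),short=('B',[(209,46),(441,40),(446,188),(214,194)]),wheel=('B',[(503,270),(742,260),(752,408),(514,420)]))
for n,(o,c) in T.items():
    uv=np.array(c)/4+off[o]-.375
    w=pix2w("top",uv,.01)[:,:2]
    L=[np.linalg.norm(w[i]-w[(i+1)%4])*1000 for i in range(4)]
    ydir=(w[0]+w[3]-w[1]-w[2]); ydir/=np.linalg.norm(ydir); yaw=np.degrees(np.arctan2(-ydir[0],ydir[1]))
    s=1 if n in('long','wheel') else -1
    print(n,np.round(L,1),"centre",np.round(w.mean(0),4),"yaw",round(yaw,1),"pocket",np.round(w.mean(0)+s*.038*ydir,4))
for c in("top","side"):
    R=K(c)[3]; print(c,-R[:3,:3].T@R[:3,3])
# slot lines straightness, top: find darkest row near lines
g=cv2.cvtColor(cv2.imread("pics/top0.png"),cv2.COLOR_BGR2GRAY).astype(float)
for v0 in (255,305,355):
    pts=[]
    for u in range(5,512,25):
        lo=v0-20;col=255-g[lo:v0+20,u-2:u+3].mean(1); col=np.clip(col-col.min()-40,0,None)
        if col.sum()>0: pts.append((u,lo+(col*np.arange(40)).sum()/col.sum()))
    pts=np.array(pts); 
    k=np.polyfit(pts[:,0],pts[:,1],1); print(v0,k.round(3),np.round(pts[:,1]-np.polyval(k,pts[:,0]),1))
E
python3 t.py
```

```text
core both (array([464. ,  72. ,  -1.7]), np.float64(0.138))
long [151.6  98.5 149.7  98.6] centre [0.6337 0.1934] yaw 1.7 pocket [0.6326 0.2314]
core [152.5  97.3 150.7  96.8] centre [0.5093 0.4052] yaw 1.8 pocket [0.5105 0.3673]
short [151.8  98.2 150.6  98.3] centre [ 0.6447 -0.2099] yaw -0.1 pocket [ 0.6446 -0.2479]
wheel [154.2  95.8 152.4  97.2] centre [ 0.4937 -0.3964] yaw 1.1 pocket [ 0.4929 -0.3584]
top [0.40219939 0.0097318  1.00750803]
side [0.02521061 0.71537174 0.58431363]
255 [-2.60000e-02  2.61455e+02] [-0.1 -0.1  0.   0.   0.1  0.1  0.1  0.1  0.2  0.3  0.3  0.3  0.4  0.4
  0.5 -5.8  0.5  0.6  0.6  0.6  0.7]
305 [-2.40000e-02  3.08602e+02] [-0.   0.  -0.  -0.   0.1  0.  -0.   0.  -0.  -0.   0.1  0.  -0.   0.
 -0.1  0.   0.1 -0.   0.  -0.  -0.1]
355 [-2.10000e-02  3.58563e+02] [-1.8 -1.8 -1.8 -1.9 -1.9 -1.9 -2.  -2.1 -2.2  6.6  9.9  7.6 12.7 -2.3
 -2.3 -2.3 -2.4 -2.5 -2.5 -2.5 -2.6]
```

```bash
cat > plan.py <<'E'
import sys,numpy as np
from scipy.spatial.transform import Rotation as Ro
def plan(x,y,z,jaw,verbose=True):
    from rig import bot
    s=bot.sense(); R=Ro.from_quat(s["orientation"]).as_matrix(); p=np.array(s["tcp_pos"])
    cur=np.degrees(np.arctan2(R[1,1],R[0,1]))
    if jaw is None: jaw=cur
    d=(jaw-cur+90)%180-90
    tz=-d  # deg about tool z (down)
    R2=R@Ro.from_euler("z",tz,degrees=True).as_matrix()
    # tilt error in turned frame
    a=np.radians(cur+d); tgt=np.stack([[-np.sin(a)*-1,-np.cos(a),0],[np.cos(a),np.sin(a),0],[0,0,-1]],1)
    tilt=np.degrees(Ro.from_matrix(R2.T@tgt).as_rotvec())
    sh=R2.T@(np.array([x,y,z])-p)
    print("t",round(s["time_s"],2),"tcp",np.round(p,4),"jaw",round(cur,2),"tilt",tilt.round(2),"grip",round(s["grip_width"],4),"F",np.round(s["force"],1),"q",np.round(s["joint_positions"],2))
    print("turn z units",round(tz/4,3),"| shift units x,y,z after turn",np.round(sh/.4,4)," rows>=",round(np.linalg.norm(sh)/.0417,1))
if __name__=="__main__":
    a=[None if v=="n" else float(v) for v in sys.argv[1:]]; plan(*a)
E
python3 plan.py .423 -.204 .12 1
```

```text
Traceback (most recent call last):
  File "plan.py", line 18, in <module>
    a=[None if v=="n" else float(v) for v in sys.argv[1:]]; plan(*a)
                                                            ~~~~^^^^
  File "plan.py", line 13, in plan
    tilt=np.degrees(Ro.from_matrix(R2.T@tgt).as_rotvec())
                    ~~~~~~~~~~~~~~^^^^^^^^^^
  File "scipy/spatial/transform/_rotation.pyx", line 1143, in scipy.spatial.transform._rotation.Rotation.from_matrix
ValueError: Non-positive determinant (left-handed or null coordinate frame) in rotation matrix 0: [[-9.99999998e-01  8.75351214e-11 -5.74722311e-05]
 [-3.85736503e-09  9.99999998e-01  6.86401085e-05]
 [-5.74722309e-05 -6.86401086e-05  9.99999996e-01]].
```

```bash
sed -i 's/\[-np.sin(a)\*-1,-np.cos(a),0\]/[-np.sin(a),np.cos(a),0]/' plan.py; python3 plan.py .423 -.204 .12 1
```

```text
t 1.5 tcp [ 0.172  -0.6009  0.2165] jaw -74.03 tilt [-0. -0.  0.] grip 0.0939 F [ 0.3 -0.2  0.9] q [ 1.25  0.42 -0.01  1.61  0.    1.11 -0.05]
turn z units -18.757 | shift units x,y,z after turn [0.981  0.6448 0.2411]  rows>= 11.5
```

Request:
{"op": "send_rows", "data": {"commands": [[[0,0,0.02],[0,0,-1],-1],[[0,0,0.02],[0,0,-1],-1],[[0,0,0.02],[0,0,-1],-1],[[0,0,0.02],[0,0,-1],-1],[[0,0,0.02],[0,0,-1],-1],[[0,0,0.02],[0,0,-1],-1],[[0,0,0.02],[0,0,-1],-1],[[0,0,0.02],[0,0,-1],-1],[[0,0,0.02],[0,0,-1],-1],[[0,0,0.02],[0,0,-1],-1]]}}

```text
time_s: 2.33
tcp_pos: [0.172, -0.6009, 0.1361]
orientation: [0.882, 0.471, -0.0, 0.0]
force: [-0.8, -0.9, -0.1]
grip_width: 0.0941
```

Request:
{"op": "send_rows", "data": {"commands": [[[0,0,0],[0,0,-1],-1],[[0,0,0],[0,0,-1],-1],[[0,0,0],[0,0,-1],-1],[[0,0,0],[0,0,-1],-1],[[0,0,0],[0,0,-1],-1],[[0,0,0],[0,0,-1],-1],[[0,0,0],[0,0,-1],-1],[[0,0,0],[0,0,-1],-1],[[0,0,0],[0,0,-0.76],-1]]}}

```text
time_s: 3.08
tcp_pos: [0.1719, -0.6009, 0.1364]
orientation: [0.699, 0.715, -0.0, -0.0]
force: [-0.0, 0.2, 0.3]
grip_width: 0.0938
```

Request:
{"op": "send_rows", "data": {"commands": [[[0.08,0.053,0],[0,0,0],-1],[[0.08,0.053,0],[0,0,0],-1],[[0.08,0.053,0],[0,0,0],-1],[[0.08,0.053,0],[0,0,0],-1],[[0.08,0.053,0],[0,0,0],-1],[[0.08,0.053,0],[0,0,0],-1],[[0.08,0.053,0],[0,0,0],-1],[[0.08,0.053,0],[0,0,0],-1],[[0.08,0.053,0],[0,0,0],-1],[[0.08,0.053,0],[0,0,0],-1]]}}

```text
time_s: 3.92
tcp_pos: [0.379, -0.2756, 0.1367]
orientation: [0.701, 0.713, -0.0, 0.0]
force: [0.9, -0.9, -0.9]
grip_width: 0.0942
```

```bash
python3 plan.py .423 -.204 .10 1
```

```text
t 3.92 tcp [ 0.379  -0.2756  0.1367] jaw 1.0 tilt [ 0.02  0.03 -0.  ] grip 0.0942 F [ 0.9 -0.9 -0.9] q [ 0.97  0.27 -0.46  2.06  0.16  0.85  0.43]
turn z units -0.0 | shift units x,y,z after turn [0.1771 0.1131 0.0917]  rows>= 2.2
```

Request:
{"op": "send_rows", "data": {"commands": [[[0.06,0.038,0.03],[0,0,0],-1],[[0.06,0.038,0.03],[0,0,0],-1],[[0.057,0.037,0.03],[0,0,0],-1],[[0,0,0.07],[0,0,0],-1],[[0,0,0.07],[0,0,0],-1],[[0,0,0.057],[0,0,0],-1],[[0,0,0],[0,0,0],-1]]}}

```text
time_s: 4.5
tcp_pos: [0.4205, -0.2045, 0.0185]
orientation: [0.701, 0.713, -0.001, -0.002]
force: [-1.0, 1.1, 0.1]
grip_width: 0.0936
```

```bash
python3 plan.py .423 -.204 .022 1
python3 - <<'E'
from h import *
for c,(a,b,e,f) in dict(top=(150,250,290,410),side=(110,230,260,400)).items():
    im=bot.snapshot(c); cv2.imwrite(f"pics/w1{c}.png",cv2.resize(im[a:b,e:f,::-1],None,fx=5,fy=5,interpolation=cv2.INTER_CUBIC))
E
```

```text
t 4.5 tcp [ 0.4205 -0.2045  0.0185] jaw 1.04 tilt [-0.25 -0.15 -0.  ] grip 0.0936 F [-1.   1.1  0.1] q [ 0.74  0.49 -0.41  2.12  0.33  0.6   0.11]
turn z units 0.01 | shift units x,y,z after turn [ 0.0011  0.0063 -0.0089]  rows>= 0.1
```

View pics/w1top.png

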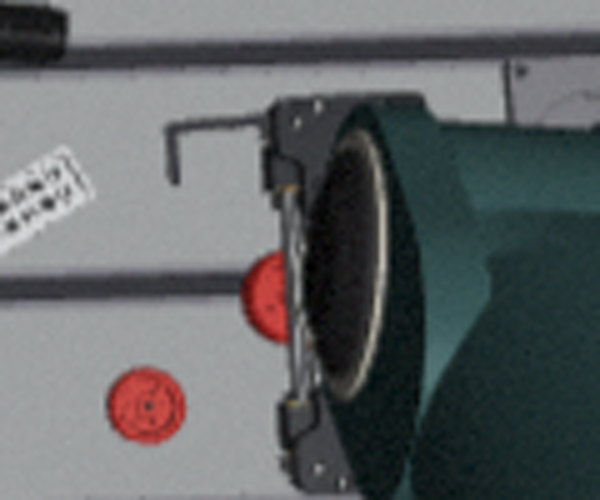

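View pics/w1side.png

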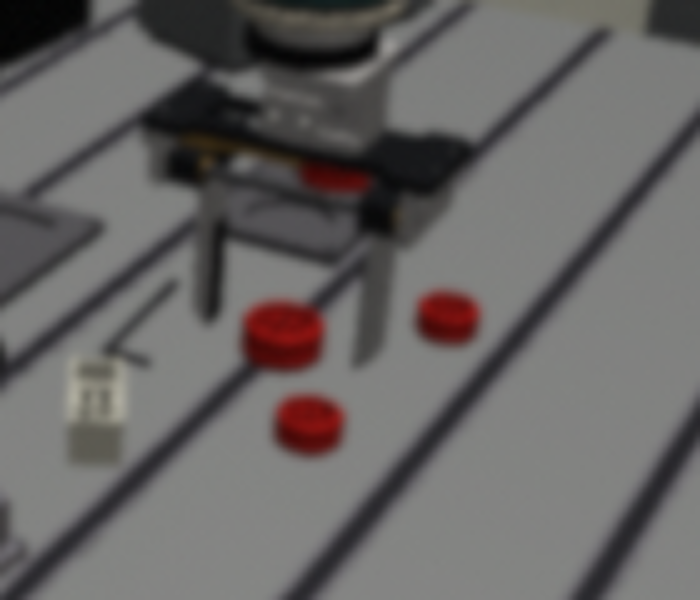

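The largest red wheel (top (348,209), visibly bigger than its neighbours at (319,231) and (381,237)) is between the fingers, so I close on it.

Request:
{"op": "send_rows", "data": {"commands": [[[0,0,-0.004],[0,0,0],1],[[0,0,0],[0,0,0],1],[[0,0,0],[0,0,0],1],[[0,0,0],[0,0,0],1],[[0,0,0],[0,0,0],1],[[0,0,0],[0,0,0],1],[[0,0,0],[0,0,0],1],[[0,0,0],[0,0,0],1]]}}

```text
time_s: 5.27
tcp_pos: [0.4223, -0.2056, 0.0233]
orientation: [0.701, 0.713, -0.0, 0.0]
force: [-0.3, 0.2, 3.1]
grip_width: 0.0492
```

```bash
python3 plan.py .423 -.204 .022 1
```

```text
t 5.27 tcp [ 0.4223 -0.2056  0.0233] jaw 1.01 tilt [ 0.  0. -0.] grip 0.0492 F [-0.3  0.2  3.1] q [ 0.74  0.48 -0.41  2.12  0.33  0.61  0.11]
turn z units 0.002 | shift units x,y,z after turn [0.004  0.0019 0.0033]  rows>= 0.1
```

Request:
{"op": "send_rows", "data": {"commands": [[[0,0,-0.03],[0,0,0],1],[[0,0,-0.06],[0,0,0],1],[[0,0,-0.06],[0,0,0],1],[[0,0,-0.05],[0,0,0],1],[[0,0,0],[0,0,0],1],[[0,0,0],[0,0,0],1]]}}

```text
time_s: 5.77
tcp_pos: [0.4226, -0.2059, 0.1038]
orientation: [0.701, 0.713, 0.0, 0.001]
force: [0.3, 1.1, -0.3]
grip_width: 0.0493
```

```bash
python3 plan.py .493 -.3585 .10 1;  python3 - <<'E'
from fit import *
p=bot.sense()["tcp_pos"]; z0=p[2]-.0233
c="side"; im=bot.snapshot(c); cv2.imwrite("pics/w2.png",im[...,::-1])
u=w2pix(c,[[p[0],p[1],z0+.013]])[0]; print(u)
hsv=cv2.cvtColor(im,cv2.COLOR_RGB2HSV); red=(((hsv[...,0]<8)|(hsv[...,0]>172))&(hsv[...,1]>120)).astype(np.uint8)
n,l,st,ce=cv2.connectedComponentsWithStats(red)
for i in range(1,n):
    if st[i,4]>20: print(i,st[i],ce[i].round(1))
for d in bot.silhouettes("wheel_center",c):
    print(d["confidence"],d["extent"])
    e=np.array(d["extent"]); 
    if np.hypot(*(e[:2]+e[2:]/2-u))<12: print("FIT",fit("wheel",{c:d["mask"]},p[:2],z0),p)
i=np.argmin(np.hypot(*(ce-u).T)); print("colour FIT",fit("wheel",{c:l==i},p[:2],z0))
E
```

```text
t 5.77 tcp [ 0.4226 -0.2059  0.1038] jaw 0.99 tilt [ 0.08  0.07 -0.  ] grip 0.0493 F [ 0.3  1.1 -0.3] q [ 0.81  0.33 -0.49  2.08  0.22  0.78  0.2 ]
turn z units -0.002 | shift units x,y,z after turn [-0.3844  0.1694  0.0102]  rows>= 4.0
[318.12986195 151.95777181]
1 [310 138  18  23 277] [319.3 150.1]
3 [344 169  12   9  94] [349.2 173. ]
4 [316 189  13  12 119] [321.5 194.4]
0.61 [312.5, 147.1, 16.1, 13.7]
FIT (array([ 4.220e+02, -2.019e+02,  1.000e-01]), np.float64(0.321)) [ 0.42255604 -0.20594794  0.10383378]
0.54 [312.7, 187.4, 15.0, 12.0]
colour FIT (array([ 424. , -208.9,   13.7]), np.float64(0.29))
```

Request:
{"op": "send_rows", "data": {"commands": [[[-0.08,0.034,0],[0,0,0],1],[[-0.08,0.034,0],[0,0,0],1],[[-0.08,0.034,0],[0,0,0],1],[[-0.08,0.034,0],[0,0,0],1],[[-0.064,0.034,0],[0,0,0],1],[[0,0,0],[0,0,0],1],[[0,0,0],[0,0,0],1],[[0,0,0],[0,0,0],1]]}}

```text
time_s: 6.53
tcp_pos: [0.4924, -0.3567, 0.1019]
orientation: [0.701, 0.714, 0.0, -0.001]
force: [-0.8, 0.0, 0.1]
grip_width: 0.0494
```

```bash
python3 plan.py .493 -.3585 .0265 1;  python3 - <<'E'
from h import *
c="side"; im=bot.snapshot(c); cv2.imwrite("pics/w3.png",cv2.resize(im[90:190,250:400,::-1],None,fx=5,fy=5,interpolation=cv2.INTER_CUBIC))
im=bot.snapshot("top"); cv2.imwrite("pics/w3t.png",cv2.resize(im[140:240,340:490,::-1],None,fx=5,fy=5,interpolation=cv2.INTER_CUBIC))
E
```

```text
t 6.53 tcp [ 0.4924 -0.3567  0.1019] jaw 1.05 tilt [-0.1 -0.1 -0. ] grip 0.0494 F [-0.8  0.   0.1] q [ 0.89  0.55 -0.42  1.74  0.27  0.91  0.38]
turn z units 0.013 | shift units x,y,z after turn [-0.0047  0.0017  0.1884]  rows>= 1.8
```

View pics/w3.png

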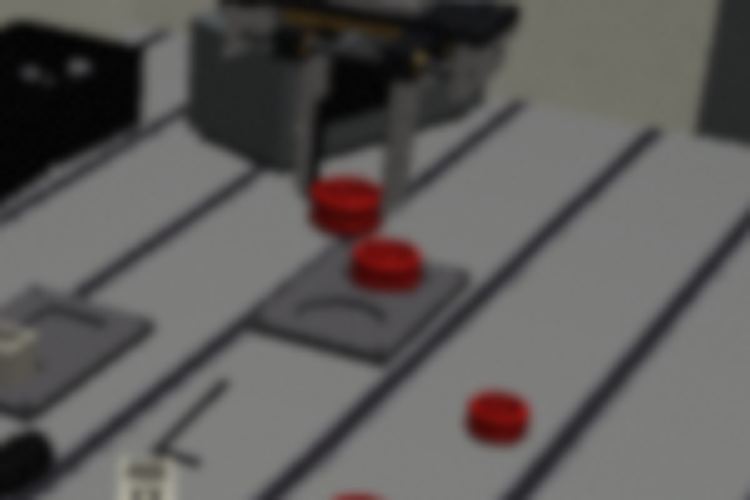

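View pics/w3t.png

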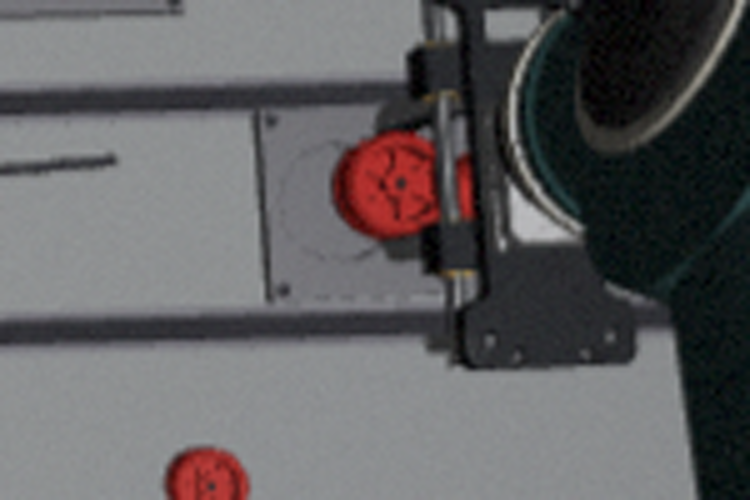

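Run:
```python
from h import *
print(pix2w("top",[[420,176.4]],.098),pix2w("top",[[420,176.4]],.104))
# wheel rim edges: left edge x=333, top y=130,bottom y=237
for z in (.0786,.1046): print(z,pix2w("top",[[340+333/5-.4,140+190/5-.4],[340+395/5-.4,140+130/5-.4],[340+395/5-.4,140+237/5-.4]],z).round(4))
# free pocket circle in crop B: left 523 right 618 top 293 bottom 389
print(pix2w("top",np.array([[523,341],[618,341],[570,293],[570,389]])/4+[265,95]-np.array(.375),.01).round(4))
```

```text
[[ 0.49286927 -0.35739175  0.098     ]] [[ 0.49227112 -0.35496985  0.104     ]]
0.0786 [[ 0.4928 -0.3321  0.0786]
 [ 0.521  -0.3634  0.0786]
 [ 0.4694 -0.3604  0.0786]]
0.1046 [[ 0.4903 -0.3225  0.1046]
 [ 0.5177 -0.353   0.1046]
 [ 0.4675 -0.35    0.1046]]
[[ 0.4943 -0.3292  0.01  ]
 [ 0.4927 -0.3901  0.01  ]
 [ 0.5246 -0.3611  0.01  ]
 [ 0.4626 -0.3576  0.01  ]]
```

Request:
{"op": "send_rows", "data": {"commands": [[[-0.005,0.002,0.05],[0,0,0],1],[[0,0,0.05],[0,0,0],1],[[0,0,0.05],[0,0,0],1],[[0,0,0.025],[0,0,0],1],[[0,0,0.011],[0,0,0],1],[[0,0,0],[0,0,0],1],[[0,0,0],[0,0,0],1]]}}

```text
time_s: 7.22
tcp_pos: [0.4942, -0.3599, 0.0296]
orientation: [0.701, 0.713, 0.0, 0.0]
force: [0.5, 0.5, -0.7]
grip_width: 0.0493
```

```bash
python3 plan.py .4933 -.359 .0265 1;  python3 - <<'E'
from h import *
c="side"; im=bot.snapshot(c); cv2.imwrite("pics/w4.png",cv2.resize(im[90:190,250:400,::-1],None,fx=5,fy=5,interpolation=cv2.INTER_CUBIC))
E
```

```text
t 7.22 tcp [ 0.4942 -0.3599  0.0296] jaw 1.03 tilt [ 0.03  0.02 -0.  ] grip 0.0493 F [ 0.5  0.5 -0.7] q [ 0.86  0.65 -0.38  1.77  0.32  0.79  0.34]
turn z units 0.008 | shift units x,y,z after turn [ 0.0022 -0.0022  0.0079]  rows>= 0.1
```

View pics/w4.png

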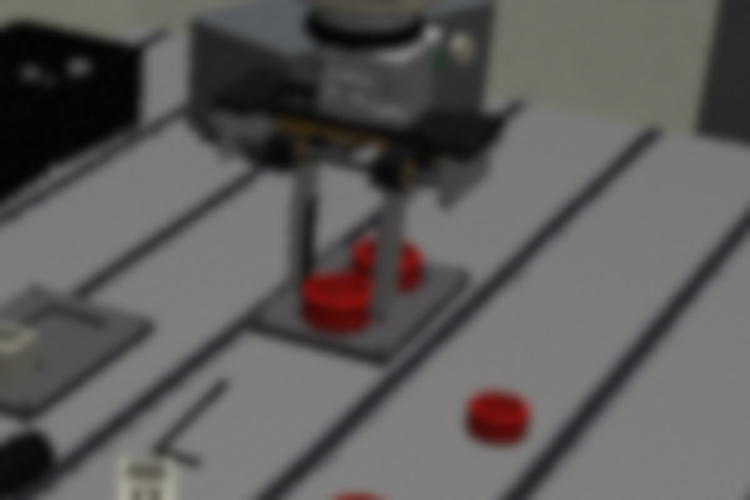

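Over the pocket, 3 mm to go. I lower it, open and rise.

Request:
{"op": "send_rows", "data": {"commands": [[[0.002,-0.002,0.004],[0,0,0],1],[[0,0,0.003],[0,0,0],1],[[0,0,0],[0,0,0],1],[[0,0,0],[0,0,0],1],[[0,0,0],[0,0,0],-0.3],[[0,0,0],[0,0,0],-0.5],[[0,0,0],[0,0,0],-0.6],[[0,0,0],[0,0,0],-0.6],[[0,0,0],[0,0,0],-0.6]]}}

```text
time_s: 8.02
tcp_pos: [0.493, -0.3591, 0.026]
orientation: [0.701, 0.713, 0.0, -0.0]
force: [0.2, 0.1, 0.3]
grip_width: 0.0747
```

Request:
{"op": "send_rows", "data": {"commands": [[[0,0,-0.05],[0,0,0],-0.6],[[0,0,-0.1],[0,0,0],-0.6],[[0,0,-0.1],[0,0,0],-0.6]]}}

```text
time_s: 8.27
tcp_pos: [0.4922, -0.3584, 0.1262]
orientation: [0.701, 0.713, 0.0, -0.001]
force: [0.2, -0.3, 0.7]
grip_width: 0.0752
```

```bash
python3 plan.py .464 .071 .12 -2
```

```text
t 8.27 tcp [ 0.4922 -0.3584  0.1262] jaw 1.03 tilt [-0.12 -0.12 -0.  ] grip 0.0752 F [ 0.2 -0.3  0.7] q [ 0.9   0.52 -0.43  1.72  0.26  0.96  0.39]
turn z units 0.759 | shift units x,y,z after turn [ 1.0703 -0.108   0.018 ]  rows>= 10.3
```

```bash
python3 plan.py .4735 -.0675 .12 30.8
python3 - <<'E'
from h import *
im=bot.snapshot("top"); cv2.imwrite("pics/w5t.png",cv2.resize(im[140:240,340:490,::-1],None,fx=4,fy=4,interpolation=cv2.INTER_CUBIC))
E
```

```text
t 8.27 tcp [ 0.4922 -0.3584  0.1262] jaw 1.03 tilt [-0.04 -0.16 -0.  ] grip 0.0752 F [ 0.2 -0.3  0.7] q [ 0.9   0.52 -0.43  1.72  0.26  0.96  0.39]
turn z units -7.441 | shift units x,y,z after turn [0.6486 0.3322 0.0172]  rows>= 7.0
```

View pics/w5t.png

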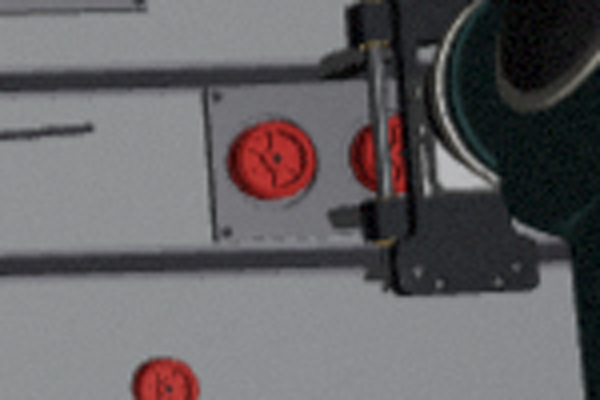

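The wheel sits in the free pocket at about (408,180), with the pocket rim visible round it. The long shell is next.

Request:
{"op": "send_rows", "data": {"commands": [[[0,0,0],[0,0,-1],-0.36],[[0,0,0],[0,0,-1],-0.36],[[0,0,0],[0,0,-1],-0.36],[[0,0,0],[0,0,-1],-0.36],[[0,0,0],[0,0,-1],-0.36],[[0,0,0],[0,0,-1],-0.36],[[0,0,0],[0,0,-1],-0.36],[[0,0,0],[0,0,-0.44],-0.36]]}}

```text
time_s: 8.98
tcp_pos: [0.4929, -0.3592, 0.126]
orientation: [0.492, 0.87, 0.0, -0.0]
force: [-0.3, 0.7, 0.5]
grip_width: 0.0639
```

Request:
{"op": "send_rows", "data": {"commands": [[[0.08,0.042,0],[0,0,0],-0.36],[[0.08,0.042,0],[0,0,0],-0.36],[[0.08,0.042,0],[0,0,0],-0.36],[[0.08,0.042,0],[0,0,0],-0.36],[[0.08,0.041,0],[0,0,0],-0.36],[[0.08,0.041,0],[0,0,0],-0.36],[[0.08,0.041,0.01],[0,0,0],-0.36],[[0.08,0.041,0.01],[0,0,0],-0.36],[[0,0,0],[0,0,0],-0.36],[[0,0,0],[0,0,0],-0.36]]}}

```text
time_s: 9.82
tcp_pos: [0.476, -0.0695, 0.1181]
orientation: [0.493, 0.87, 0.0, 0.0]
force: [0.6, -0.9, -0.8]
grip_width: 0.0639
```

```bash
python3 plan.py .4735 -.0675 .024 30.8
python3 - <<'E'
from h import *
im=bot.snapshot("top"); cv2.imwrite("pics/l1t.png",cv2.resize(im[120:240,220:370,::-1],None,fx=4,fy=4,interpolation=cv2.INTER_CUBIC))
E
```

```text
t 9.82 tcp [ 0.476  -0.0695  0.1181] jaw 30.98 tilt [ 0.01  0.   -0.  ] grip 0.0639 F [ 0.6 -0.9 -0.8] q [ 0.64  0.36 -0.66  2.04  0.29  0.84  0.36]
turn z units 0.044 | shift units x,y,z after turn [ 0.0075 -0.0029  0.2354]  rows>= 2.3
```

View pics/l1t.png

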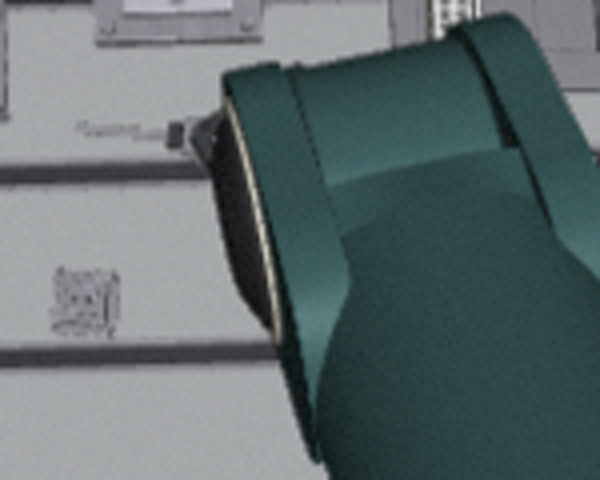

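Request:
{"op": "send_rows", "data": {"commands": [[[0.007,-0.003,0.06],[0,0,0],-0.36],[[0,0,0.06],[0,0,0],-0.36],[[0,0,0.03],[0,0,0],-0.36],[[0,0,0],[0,0,0],-0.36]]}}

```text
time_s: 10.2
tcp_pos: [0.4724, -0.0701, 0.0561]
orientation: [0.495, 0.869, -0.0, -0.002]
force: [-0.1, -1.3, 0.1]
grip_width: 0.0636
```

```bash
python3 plan.py .4735 -.0675 .024 30.8
python3 - <<'E'
from h import *
im=bot.snapshot("side"); cv2.imwrite("pics/l1s.png",cv2.resize(im[130:250,210:350,::-1],None,fx=5,fy=5,interpolation=cv2.INTER_CUBIC))
E
```

```text
t 10.2 tcp [ 0.4724 -0.0701  0.0561] jaw 30.7 tilt [-0.14 -0.15 -0.  ] grip 0.0636 F [-0.1 -1.3  0.1] q [ 0.59  0.46 -0.6   2.08  0.39  0.72  0.27]
turn z units -0.025 | shift units x,y,z after turn [0.004  0.0059 0.0802]  rows>= 0.8
```

View pics/l1s.png

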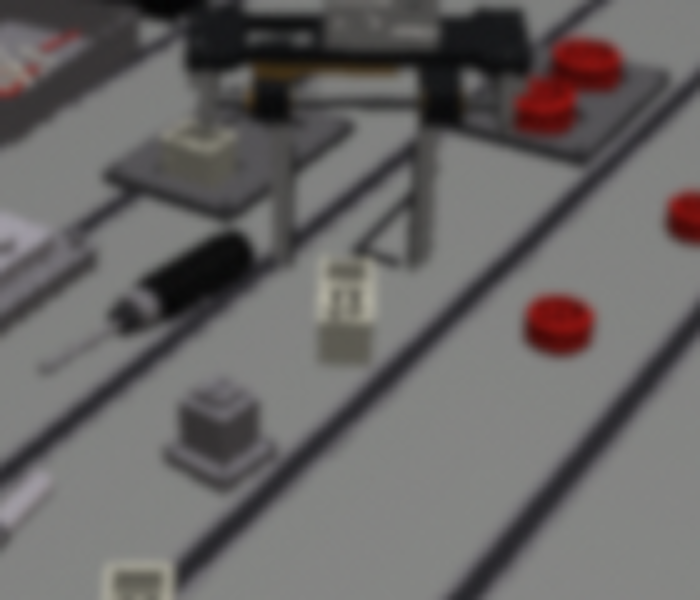

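Request:
{"op": "send_rows", "data": {"commands": [[[0.004,0.003,0.04],[0,0,0],-0.36],[[0,0,0.038],[0,0,0],-0.36],[[0,0,0],[0,0,0],-0.36],[[0,0,0],[0,0,0],-0.36]]}}

```text
time_s: 10.58
tcp_pos: [0.4741, -0.0677, 0.0276]
orientation: [0.494, 0.869, -0.0, -0.0]
force: [1.2, -0.9, 0.5]
grip_width: 0.0642
```

Request:
{"op": "send_rows", "data": {"commands": [[[0,0,0],[0,0,0],1],[[0,0,0],[0,0,0],1],[[0,0,0],[0,0,0],1],[[0,0,0],[0,0,0],1],[[0,0,0],[0,0,0],1],[[0,0,0],[0,0,0],1],[[0,0,0],[0,0,0],1]]}}

```text
time_s: 11.17
tcp_pos: [0.4739, -0.0675, 0.0271]
orientation: [0.494, 0.869, -0.0, 0.0]
force: [-1.5, -1.1, 6.7]
grip_width: 0.0294
```

```bash
python3 plan.py .4735 -.0675 .024 30.8
```

```text
t 11.17 tcp [ 0.4739 -0.0675  0.0271] jaw 30.77 tilt [ 0.    0.01 -0.  ] grip 0.0294 F [-1.5 -1.1  6.7] q [ 0.55  0.51 -0.56  2.09  0.44  0.65  0.22]
turn z units -0.007 | shift units x,y,z after turn [ 0.0006 -0.0009  0.0076]  rows>= 0.1
```

Request:
{"op": "send_rows", "data": {"commands": [[[0,0,-0.03],[0,0,0],1],[[0,0,-0.06],[0,0,-1],1],[[0,0,-0.06],[0,0,-1],1],[[0,0,-0.06],[0,0,-1],1],[[0,0,0],[0,0,-1],1],[[0,0,0],[0,0,-1],1],[[0,0,0],[0,0,-1],1],[[0,0,0],[0,0,-1],1],[[0,0,0],[0,0,-1],1],[[0,0,0],[0,0,-1],1]]}}

```text
time_s: 12.0
tcp_pos: [0.4738, -0.0674, 0.1116]
orientation: [0.2, 0.98, -0.0, 0.0]
force: [0.2, -0.1, 0.2]
grip_width: 0.0296
```

Request:
{"op": "send_rows", "data": {"commands": [[[0,0,0],[0,0,-1],1],[[0,0,0],[0,0,-1],1],[[0,0,0],[0,0,-1],1],[[0,0,0],[0,0,-1],1],[[0,0,0],[0,0,-1],1],[[0,0,0],[0,0,-1],1],[[0,0,0],[0,0,-0.18],1],[[0,0,0],[0,0,0],1]]}}

```text
time_s: 12.67
tcp_pos: [0.4738, -0.0675, 0.1113]
orientation: [-0.012, 1.0, 0.0, -0.0]
force: [-0.2, -0.2, 0.2]
grip_width: 0.0296
```

```bash
python3 plan.py .6328 .2314 .11 91.5
python3 - <<'E'
from h import *
im=bot.snapshot("side"); cv2.imwrite("pics/l2s.png",cv2.resize(im[110:230,210:350,::-1],None,fx=4,fy=4,interpolation=cv2.INTER_CUBIC))
E
```

```text
t 12.67 tcp [ 0.4738 -0.0675  0.1113] jaw 91.43 tilt [ 0. -0.  0.] grip 0.0296 F [-0.2 -0.2  0.2] q [ 0.83  0.44 -0.9   2.04  0.45  0.87  1.27]
turn z units -0.018 | shift units x,y,z after turn [-0.417   0.7367  0.0032]  rows>= 8.1
```

View pics/l2s.png

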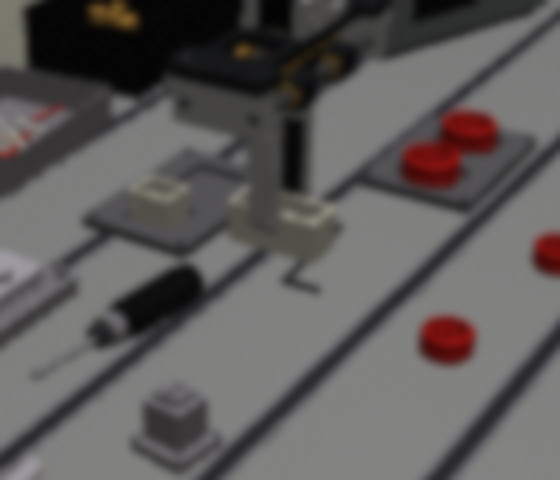

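Request:
{"op": "send_rows", "data": {"commands": [[[-0.047,0.082,0],[0,0,0],1],[[-0.047,0.082,0],[0,0,0],1],[[-0.047,0.082,0],[0,0,0],1],[[-0.046,0.082,0],[0,0,0],1],[[-0.046,0.082,0],[0,0,0],1],[[-0.046,0.082,0],[0,0,0],1],[[-0.046,0.082,0],[0,0,0],1],[[-0.046,0.082,0],[0,0,0],1],[[-0.046,0.08,0],[0,0,0],1],[[0,0,0],[0,0,0],1]]}}

```text
time_s: 13.55
tcp_pos: [0.6332, 0.2386, 0.1111]
orientation: [-0.015, 1.0, 0.002, 0.0]
force: [0.7, 1.4, -0.1]
grip_width: 0.0297
```

Request:
{"op": "send_rows", "data": {"commands": [[[0,0,0],[0,0,0],1],[[0,0,0],[0,0,0],1]]}}

```text
time_s: 13.72
tcp_pos: [0.6326, 0.2308, 0.1106]
orientation: [-0.013, 1.0, -0.0, -0.0]
force: [-1.1, -0.2, -0.2]
grip_width: 0.0296
```

```bash
python3 plan.py .6328 .2314 .0305 91.5
python3 - <<'E'
from h import *
im=bot.snapshot("side"); cv2.imwrite("pics/l3s.png",cv2.resize(im[150:270,110:250,::-1],None,fx=4,fy=4,interpolation=cv2.INTER_CUBIC))
im=bot.snapshot("top"); cv2.imwrite("pics/l3t.png",cv2.resize(im[95:195,120:270,::-1],None,fx=5,fy=5,interpolation=cv2.INTER_CUBIC))
E
```

```text
t 13.72 tcp [0.6326 0.2308 0.1106] jaw 91.44 tilt [-0.03 -0.04 -0.  ] grip 0.0296 F [-1.1 -0.2 -0.2] q [ 0.13  0.75 -0.8   1.55  0.58  1.1   0.79]
turn z units -0.016 | shift units x,y,z after turn [-0.0008  0.0015  0.2003]  rows>= 1.9
```

View pics/l3s.png

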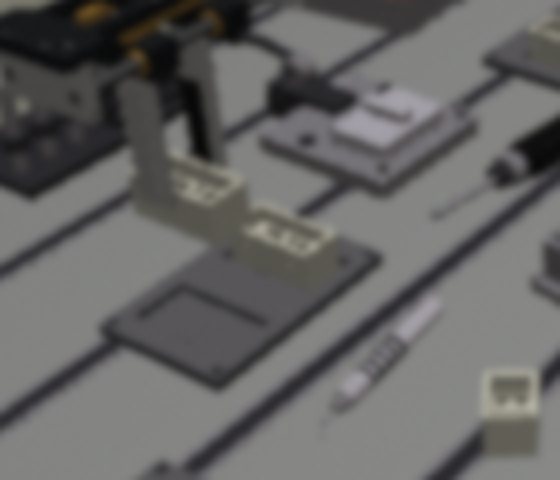

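View pics/l3t.png

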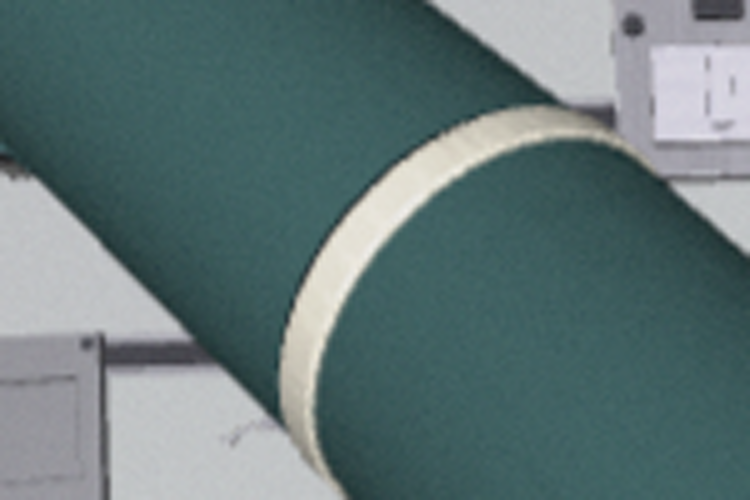

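Run:
```python
from h import *
off={'A':(75,95),'B':(265,95)}
T=dict(long=('A',[(382,99),(440,94),(442,207),(386,212)]),core=('A',[(163,308),(242,302),(245,384),(167,390)]),short=('B',[(357,78),(415,78),(418,151),(360,151)]))
for n,(o,c) in T.items():
    w=pix2w("top",np.array(c)/4+off[o]-.375,.01)[:,:2]
    print(n,w.mean(0).round(4),np.round([np.linalg.norm(w[i]-w[(i+1)%4])*1000 for i in range(4)],1), np.degrees(np.arctan2(-(w[0]+w[3]-w[1]-w[2])[0],(w[0]+w[3]-w[1]-w[2])[1])).round(1))
```

```text
long [0.6331 0.2319] [38.3 75.1 36.7 75.2] 3.5
core [0.5096 0.3684] [51.6 53.6 50.8 53.6] 2.9
short [ 0.6451 -0.249 ] [37.8 48.5 37.7 48.5] -1.6
```

Consistent to about 1 mm. Lowering now.

Request:
{"op": "send_rows", "data": {"commands": [[[-0.001,0.002,0.06],[0,0,0],1],[[0,0,0.06],[0,0,0],1],[[0,0,0.04],[0,0,0],1],[[0,0,0.02],[0,0,0],1],[[0,0,0.01],[0,0,0],1],[[0,0,0.005],[0,0,0],1],[[0,0,0],[0,0,0],1],[[0,0,0],[0,0,0],1]]}}

```text
time_s: 14.48
tcp_pos: [0.6337, 0.2322, 0.0338]
orientation: [-0.013, 1.0, 0.0, 0.0]
force: [-0.3, -0.6, -1.1]
grip_width: 0.0294
```

```bash
python3 plan.py .633 .2316 .0302 91.5
python3 - <<'E'
from h import *
im=bot.snapshot("side"); cv2.imwrite("pics/l4s.png",cv2.resize(im[150:270,110:250,::-1],None,fx=4,fy=4,interpolation=cv2.INTER_CUBIC))
E
```

```text
t 14.48 tcp [0.6337 0.2322 0.0338] jaw 91.48 tilt [ 0.03  0.06 -0.  ] grip 0.0294 F [-0.3 -0.6 -1.1] q [ 0.1   0.84 -0.75  1.58  0.65  0.98  0.74]
turn z units -0.004 | shift units x,y,z after turn [ 0.0018 -0.0015  0.009 ]  rows>= 0.1
```

View pics/l4s.png

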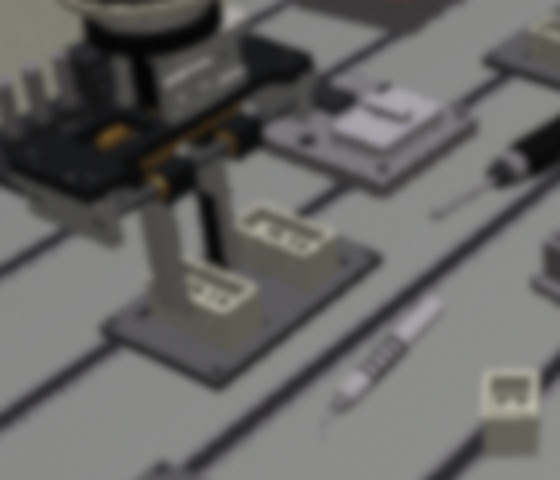

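Request:
{"op": "send_rows", "data": {"commands": [[[0,0,0.005],[0,0,0],1],[[0,0,0.004],[0,0,0],1],[[0,0,0],[0,0,0],1],[[0,0,0],[0,0,0],1],[[0,0,0],[0,0,0],0.2],[[0,0,0],[0,0,0],0],[[0,0,0],[0,0,0],0],[[0,0,0],[0,0,0],0],[[0,0,0],[0,0,0],0]]}}

```text
time_s: 15.28
tcp_pos: [0.6332, 0.232, 0.0292]
orientation: [-0.013, 1.0, 0.0, -0.0]
force: [-0.9, 0.0, 0.2]
grip_width: 0.047
```

Request:
{"op": "send_rows", "data": {"commands": [[[0,0,-0.04],[0,0,0],0],[[0,0,-0.09],[0,0,0],0],[[0,0,-0.1],[0,0,0],0]]}}

```text
time_s: 15.53
tcp_pos: [0.6322, 0.2318, 0.1219]
orientation: [-0.013, 1.0, -0.0, -0.001]
force: [0.1, -0.7, 0.5]
grip_width: 0.0469
```

```bash
python3 plan.py .465 .0715 .12 -2
python3 - <<'E'
from h import *
im=bot.snapshot("side"); cv2.imwrite("pics/l5s.png",cv2.resize(im[150:270,110:250,::-1],None,fx=4,fy=4,interpolation=cv2.INTER_CUBIC))
E
```

```text
t 15.53 tcp [0.6322 0.2318 0.1219] jaw 91.52 tilt [ 0.17 -0.03 -0.  ] grip 0.0469 F [ 0.1 -0.7  0.5] q [ 0.13  0.74 -0.81  1.54  0.57  1.12  0.79]
turn z units -21.619 | shift units x,y,z after turn [0.4151 0.4038 0.0062]  rows>= 5.6
```

View pics/l5s.png

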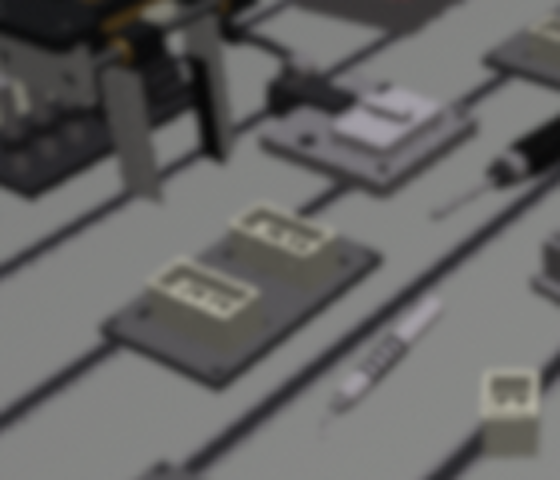

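The long shell sits flat, level with its neighbour. Next the short shell.

```bash
python3 plan.py .4203 .2038 .12 33
```

```text
t 15.58 tcp [0.6353 0.234  0.1314] jaw 91.52 tilt [ 0.43  0.04 -0.  ] grip 0.0473 F [2.3 1.6 9. ] q [ 0.13  0.73 -0.81  1.53  0.57  1.12  0.8 ]
turn z units 14.63 | shift units x,y,z after turn [ 0.2294 -0.4922  0.0246]  rows>= 5.2
```

Request:
{"op": "send_rows", "data": {"commands": [[[0,0,0],[0,0,1],-0.3],[[0,0,0],[0,0,1],-0.3],[[0,0,0],[0,0,1],-0.3],[[0,0,0],[0,0,1],-0.3],[[0,0,0],[0,0,1],-0.3],[[0,0,0],[0,0,1],-0.3],[[0,0,0],[0,0,1],-0.3],[[0,0,0],[0,0,1],-0.3],[[0,0,0],[0,0,1],-0.3],[[0,0,0],[0,0,1],-0.3]]}}

```text
time_s: 16.42
tcp_pos: [0.6334, 0.2323, 0.1224]
orientation: [0.331, 0.944, 0.0, 0.0]
force: [-0.4, -0.1, -0.5]
grip_width: 0.0609
```

Request:
{"op": "send_rows", "data": {"commands": [[[0,0,0],[0,0,1],-0.3],[[0,0,0],[0,0,1],-0.3],[[0,0,0],[0,0,1],-0.3],[[0,0,0],[0,0,1],-0.3],[[0,0,0],[0,0,0.63],-0.3]]}}

```text
time_s: 16.83
tcp_pos: [0.6333, 0.2324, 0.1225]
orientation: [0.479, 0.878, 0.0, 0.0]
force: [0.4, -0.2, 0.8]
grip_width: 0.0614
```

```bash
python3 plan.py .4203 .2038 .12 33
```

```text
t 16.83 tcp [0.6333 0.2324 0.1225] jaw 32.76 tilt [ 0.06 -0.01  0.  ] grip 0.0614 F [ 0.4 -0.2  0.8] q [ 0.    0.67 -0.59  1.54  0.41  1.05 -0.12]
turn z units -0.059 | shift units x,y,z after turn [ 0.2302 -0.4856  0.0057]  rows>= 5.2
```

Request:
{"op": "send_rows", "data": {"commands": [[[0.04,-0.081,0],[0,0,0],-0.3],[[0.038,-0.081,0],[0,0,0],-0.3],[[0.038,-0.081,0],[0,0,0],-0.3],[[0.038,-0.081,0],[0,0,0],-0.3],[[0.038,-0.081,0],[0,0,0],-0.3],[[0.038,-0.081,0],[0,0,0],-0.3],[[0,0,0.04],[0,0,0],-0.3],[[0,0,0.06],[0,0,0],-0.3],[[0,0,0.05],[0,0,0],-0.3],[[0,0,0],[0,0,0],-0.3]]}}

```text
time_s: 17.67
tcp_pos: [0.4188, 0.2029, 0.0595]
orientation: [0.477, 0.879, -0.001, -0.001]
force: [-0.2, -0.7, -0.4]
grip_width: 0.0614
```

```bash
python3 plan.py .4203 .2038 .026 33
python3 - <<'E'
from h import *
im=bot.snapshot("side"); cv2.imwrite("pics/s1s.png",cv2.resize(im[180:300,160:300,::-1],None,fx=4,fy=4,interpolation=cv2.INTER_CUBIC))
im=bot.snapshot("top"); cv2.imwrite("pics/s1t.png",cv2.resize(im[160:260,120:270,::-1],None,fx=4,fy=4,interpolation=cv2.INTER_CUBIC))
E
```

```text
t 17.67 tcp [0.4188 0.2029 0.0595] jaw 33.0 tilt [-0.16 -0.03 -0.  ] grip 0.0614 F [-0.2 -0.7 -0.4] q [ 0.02  0.44 -0.63  2.11  0.4   0.71 -0.3 ]
turn z units 0.0 | shift units x,y,z after turn [-0.0001  0.0045  0.0839]  rows>= 0.8
```

View pics/s1s.png

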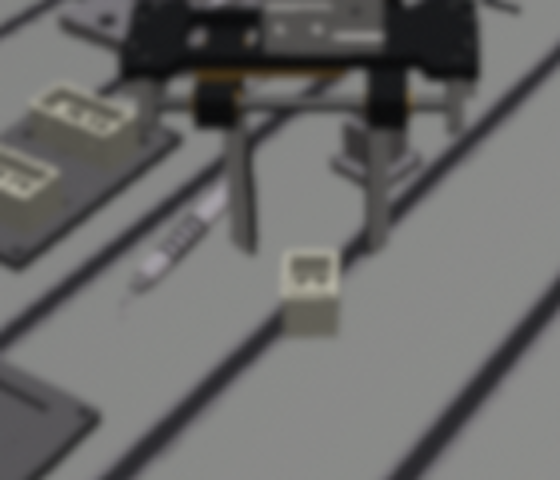

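View pics/s1t.png

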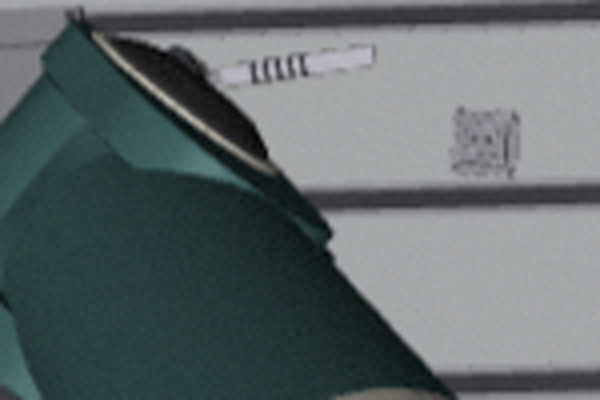

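Request:
{"op": "send_rows", "data": {"commands": [[[0,0.002,0.05],[0,0,0],-0.3],[[0,0,0.03],[0,0,0],-0.3],[[0,0,0],[0,0,0],-0.3],[[0,0,0],[0,0,0],1],[[0,0,0],[0,0,0],1],[[0,0,0],[0,0,0],1],[[0,0,0],[0,0,0],1],[[0,0,0],[0,0,0],1],[[0,0,0],[0,0,0],1],[[0,0,0],[0,0,0],1]]}}

```text
time_s: 18.6
tcp_pos: [0.421, 0.2039, 0.0297]
orientation: [0.477, 0.879, 0.0, 0.0]
force: [-0.5, -1.4, 7.9]
grip_width: 0.0295
```

```bash
python3 plan.py .6448 -.2485 .12 89.5
```

```text
t 18.6 tcp [0.421  0.2039 0.0297] jaw 32.96 tilt [ 0.    0.03 -0.  ] grip 0.0295 F [-0.5 -1.4  7.9] q [-0.02  0.5  -0.59  2.12  0.46  0.65 -0.35]
turn z units -14.134 | shift units x,y,z after turn [-0.5694 -1.126  -0.2257]  rows>= 12.3
```

Request:
{"op": "send_rows", "data": {"commands": [[[0,0,-0.03],[0,0,0],1],[[0,0,-0.06],[0,0,-1],1],[[0,0,-0.06],[0,0,-1],1],[[0,0,-0.06],[0,0,-1],1],[[0,0,-0.02],[0,0,-1],1],[[0,0,0],[0,0,-1],1],[[0,0,0],[0,0,-1],1],[[0,0,0],[0,0,-1],1],[[0,0,0],[0,0,-1],1],[[0,0,0],[0,0,-1],1]]}}

```text
time_s: 19.43
tcp_pos: [0.4207, 0.2038, 0.1221]
orientation: [0.181, 0.984, -0.0, 0.0]
force: [0.1, 0.1, 0.7]
grip_width: 0.0295
```

Request:
{"op": "send_rows", "data": {"commands": [[[0,0,0],[0,0,-1],1],[[0,0,0],[0,0,-1],1],[[0,0,0],[0,0,-1],1],[[0,0,0],[0,0,-1],1],[[0,0,0],[0,0,-1],1],[[0,0,0],[0,0,-0.13],1]]}}

```text
time_s: 19.93
tcp_pos: [0.4207, 0.2038, 0.1219]
orientation: [0.003, 1.0, -0.0, 0.0]
force: [0.1, -0.6, -0.2]
grip_width: 0.0299
```

```bash
python3 plan.py .6448 -.2485 .12 89.5
```

```text
t 19.93 tcp [0.4207 0.2038 0.1219] jaw 89.7 tilt [-0.  0.  0.] grip 0.0299 F [ 0.1 -0.6 -0.2] q [ 0.27  0.41 -0.93  2.06  0.42  0.88  0.67]
turn z units 0.051 | shift units x,y,z after turn [-0.57   -1.1257  0.0049]  rows>= 12.1
```

Request:
{"op": "send_rows", "data": {"commands": [[[-0.04,-0.08,0],[0,0,0],1],[[-0.04,-0.08,0],[0,0,0],1],[[-0.04,-0.08,0],[0,0,0],1],[[-0.04,-0.08,0],[0,0,0],1],[[-0.04,-0.08,0],[0,0,0],1],[[-0.04,-0.08,0],[0,0,0],1],[[-0.04,-0.08,0],[0,0,0],1],[[-0.04,-0.08,0],[0,0,0],1],[[-0.04,-0.08,0],[0,0,0],1],[[-0.04,-0.08,0],[0,0,0],1]]}}

```text
time_s: 20.77
tcp_pos: [0.5783, -0.1195, 0.1219]
orientation: [0.006, 1.0, -0.0, -0.0]
force: [-0.3, 0.4, 0.9]
grip_width: 0.0297
```

Request:
{"op": "send_rows", "data": {"commands": [[[-0.043,-0.081,0],[0,0,0],1],[[-0.043,-0.081,0],[0,0,0],1],[[-0.042,-0.081,0],[0,0,0],1],[[-0.042,-0.081,0],[0,0,0],1],[[0,0,0],[0,0,0],1],[[0,0,0],[0,0,0],1],[[0,0,0],[0,0,0],1]]}}

```text
time_s: 21.35
tcp_pos: [0.6446, -0.247, 0.1215]
orientation: [0.005, 1.0, 0.0, -0.0]
force: [0.8, 1.0, -0.1]
grip_width: 0.0301
```

```bash
python3 plan.py .6448 -.2485 .033 89.5
python3 - <<'E'
from h import *
im=bot.snapshot("side"); cv2.imwrite("pics/s2s.png",cv2.resize(im[100:200,200:320,::-1],None,fx=5,fy=5,interpolation=cv2.INTER_CUBIC))
im=bot.snapshot("top"); cv2.imwrite("pics/s2t.png",cv2.resize(im[85:185,290:440,::-1],None,fx=5,fy=5,interpolation=cv2.INTER_CUBIC))
E
```

```text
t 21.35 tcp [ 0.6446 -0.247   0.1215] jaw 89.45 tilt [ 0.05 -0.01  0.  ] grip 0.0301 F [ 0.8  1.  -0.1] q [ 0.8   0.74 -0.74  1.49  0.53  1.11  1.51]
turn z units -0.012 | shift units x,y,z after turn [-0.0005 -0.0041  0.2213]  rows>= 2.1
```

View pics/s2s.png

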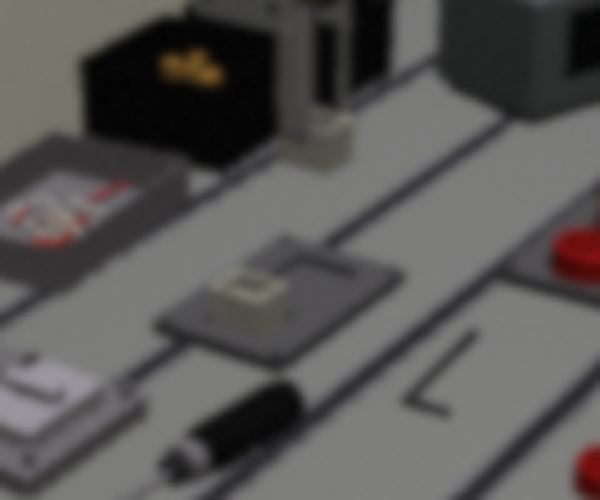

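View pics/s2t.png

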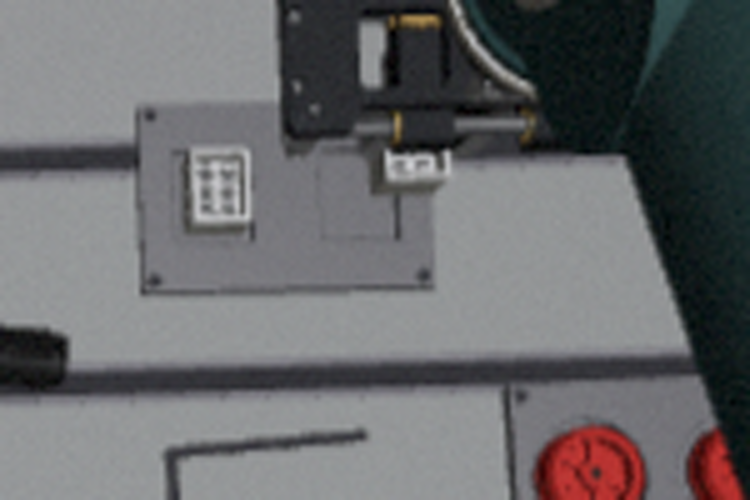

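Run:
```python
from h import *
print(pix2w("top",np.array([[390,187],[448,180]])/5+[290,85]-np.array(.4),.1218).round(4))
```

```text
[[ 0.6204 -0.2343  0.1218]
 [ 0.6229 -0.2612  0.1218]]
```

Run:
```python
from h import *
im=bot.snapshot("top"); cr=im[105:135,350:395,::-1]
big=cv2.resize(cr,None,fx=16,fy=16,interpolation=cv2.INTER_CUBIC)
z=.1218
for dx,col in ((0,(0,0,255)),(-.004,(0,255,0))):
    q=[]
    for sx,sy in((-1,-1),(-1,1),(1,1),(1,-1)):
        q.append([.6446+dx+sx*.019,-.247+sy*.015,z])
    q=w2pix("top",q); q=((q-[350,105]+.5)*16).round().astype(int)
    cv2.polylines(big,[q],True,col,1)
cv2.imwrite("pics/s3t.png",big)
```

```text
(no output)
```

View pics/s3t.png

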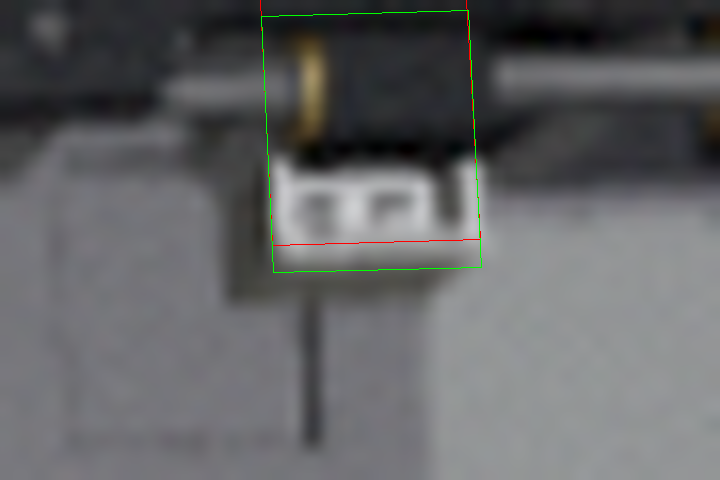

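Request:
{"op": "send_rows", "data": {"commands": [[[-0.006,-0.003,0.06],[0,0,0],1],[[0,0,0.06],[0,0,0],1],[[0,0,0.05],[0,0,0],1],[[0,0,0.025],[0,0,0],1],[[0,0,0.015],[0,0,0],1],[[0,0,0],[0,0,0],1],[[0,0,0],[0,0,0],1],[[0,0,0],[0,0,0],1]]}}

```text
time_s: 22.17
tcp_pos: [0.6479, -0.249, 0.0386]
orientation: [0.004, 1.0, -0.0, 0.001]
force: [0.8, -0.5, -0.0]
grip_width: 0.0296
```

```bash
python3 plan.py .647 -.2485 .0327 89.5
python3 - <<'E'
from h import *
im=bot.snapshot("side"); cv2.imwrite("pics/s4s.png",cv2.resize(im[100:200,200:320,::-1],None,fx=5,fy=5,interpolation=cv2.INTER_CUBIC))
E
```

```text
t 22.17 tcp [ 0.6479 -0.249   0.0386] jaw 89.49 tilt [-0.03  0.09  0.  ] grip 0.0296 F [ 0.8 -0.5 -0. ] q [ 0.77  0.84 -0.69  1.53  0.6   0.99  1.47]
turn z units -0.001 | shift units x,y,z after turn [0.0022 0.0013 0.0147]  rows>= 0.1
```

View pics/s4s.png

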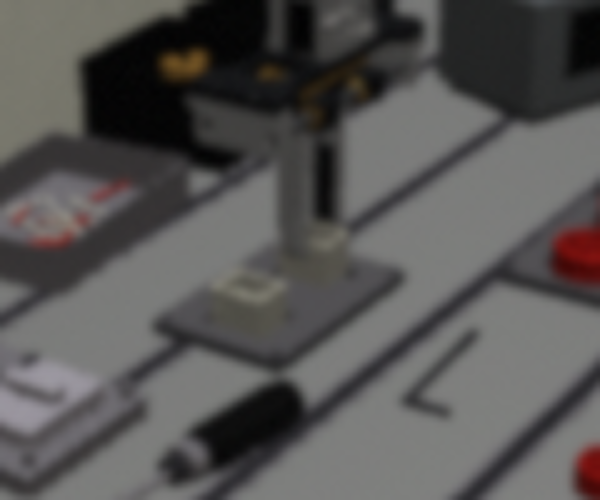

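Request:
{"op": "send_rows", "data": {"commands": [[[0.001,0.001,0.008],[0,0,0],1],[[0,0,0.007],[0,0,0],1],[[0,0,0],[0,0,0],1],[[0,0,0],[0,0,0],1],[[0,0,0],[0,0,0],1]]}}

```text
time_s: 22.63
tcp_pos: [0.6473, -0.2487, 0.0319]
orientation: [0.004, 1.0, -0.0, 0.001]
force: [0.3, -0.6, 5.2]
grip_width: 0.0295
```

Request:
{"op": "send_rows", "data": {"commands": [[[0,0,0],[0,0,0],0.2],[[0,0,0],[0,0,0],0],[[0,0,0],[0,0,0],0],[[0,0,0],[0,0,0],0],[[0,0,-0.04],[0,0,0],0],[[0,0,-0.09],[0,0,0],0],[[0,0,-0.1],[0,0,0],0],[[0,0,0],[0,0,0],0]]}}

```text
time_s: 23.3
tcp_pos: [0.6501, -0.2487, 0.132]
orientation: [0.004, 1.0, -0.001, 0.004]
force: [-0.0, 0.0, 0.5]
grip_width: 0.0472
```

```bash
python3 plan.py .465 .0715 .13 -2
python3 - <<'E'
from h import *
im=bot.snapshot("side"); cv2.imwrite("pics/s5s.png",cv2.resize(im[100:200,200:320,::-1],None,fx=5,fy=5,interpolation=cv2.INTER_CUBIC))
im=bot.snapshot("top"); cv2.imwrite("pics/s5t.png",cv2.resize(im[85:185,290:440,::-1],None,fx=5,fy=5,interpolation=cv2.INTER_CUBIC))
E
```

```text
t 23.3 tcp [ 0.6501 -0.2487  0.132 ] jaw 89.5 tilt [-0.51 -0.13  0.  ] grip 0.0472 F [-0.   0.   0.5] q [ 0.8   0.74 -0.75  1.48  0.53  1.13  1.52]
turn z units -22.125 | shift units x,y,z after turn [-0.7839  0.4904 -0.0012]  rows>= 8.9
```

View pics/s5s.png

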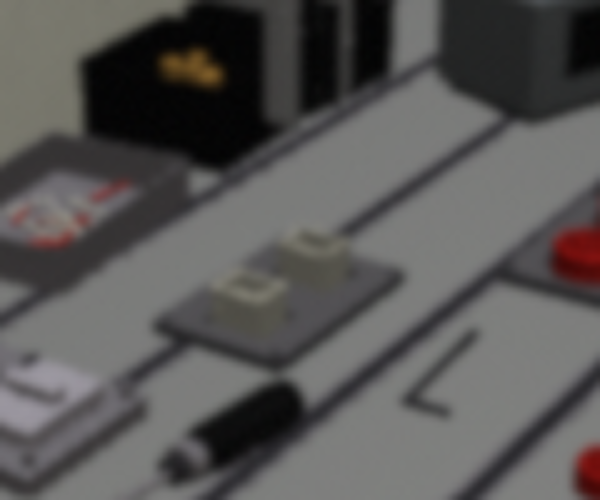

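View pics/s5t.png

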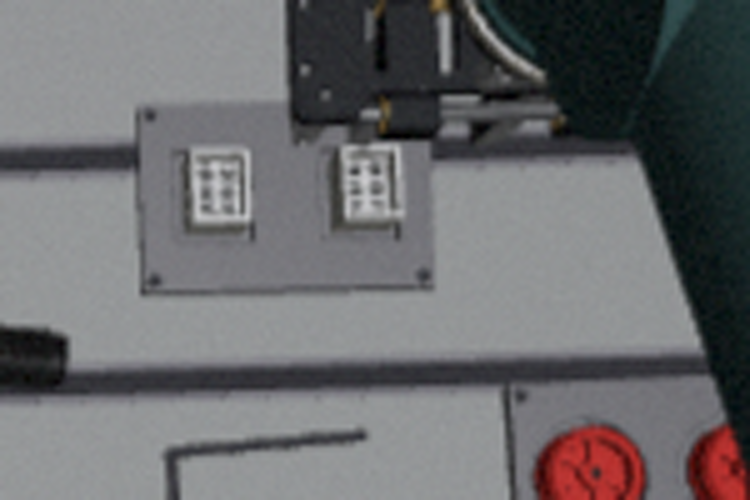

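Short shell is seated flat. The core is next: an enlarged crop with the fitted outline over it.

Run:
```python
from fit import *
im=cv2.imread("pics/top0.png"); a,b,e,f=178,213,220,262
big=cv2.resize(im[a:b,e:f],None,fx=16,fy=16,interpolation=cv2.INTER_CUBIC)
for (x,y,yaw),col in (((.4647,.0706,-3),(0,0,255)),):
    R=np.array([[np.cos(np.radians(yaw)),-np.sin(np.radians(yaw))],[np.sin(np.radians(yaw)),np.cos(np.radians(yaw))]])
    for s,z in((.021,.0),(.021,.01),(.015,.04),(.009,.046)):
        c=np.array([[-s,-s],[-s,s],[s,s],[s,-s]])@R.T+[x,y]
        q=w2pix("top",np.c_[c,np.full(4,z)]); q=((q-[e,a]+.5)*16).round().astype(int)
        cv2.polylines(big,[q],True,col,1)
cv2.imwrite("pics/c0.png",big)
im=cv2.imread("pics/side0.png"); a,b,e,f=195,235,232,277
big2=cv2.resize(im[a:b,e:f],None,fx=16,fy=16,interpolation=cv2.INTER_CUBIC)
for s,z in((.021,.0),(.021,.01),(.015,.04),(.009,.046)):
    c=np.array([[-s,-s],[-s,s],[s,s],[s,-s]])@R.T+[x,y]
    q=w2pix("side",np.c_[c,np.full(4,z)]); q=((q-[e,a]+.5)*16).round().astype(int)
    cv2.polylines(big2,[q],True,(0,0,255),1)
cv2.imwrite("pics/c0s.png",big2)
```

```text
(no output)
```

View pics/c0.png

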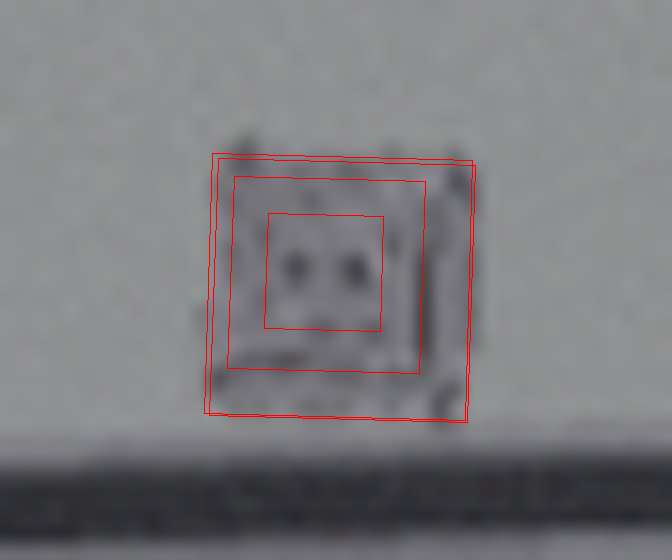

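View pics/c0s.png

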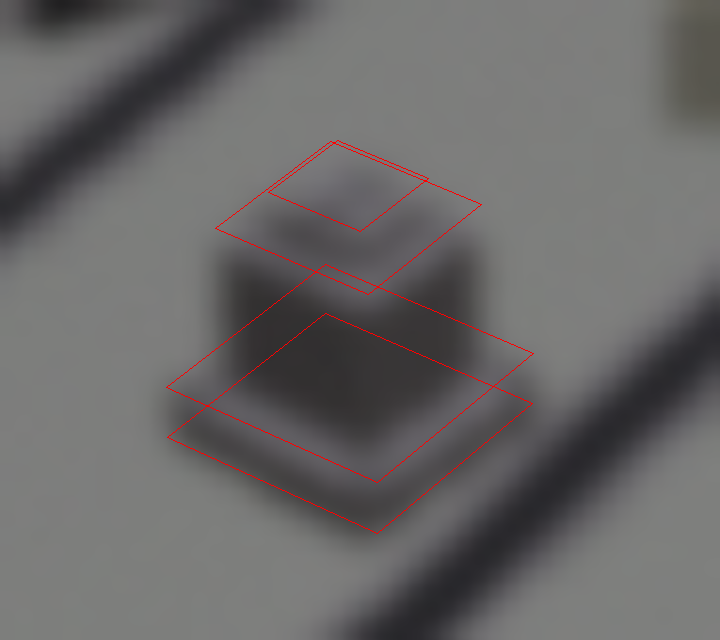

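```bash
python3 plan.py .4645 .0706 .12 87.5
```

```text
t 23.4 tcp [ 0.6477 -0.2489  0.1261] jaw 89.49 tilt [-0.08  0.19  0.  ] grip 0.0471 F [-0.8  0.7 -0.1] q [ 0.8   0.74 -0.74  1.48  0.53  1.12  1.52]
turn z units 0.496 | shift units x,y,z after turn [0.4925 0.7779 0.0125]  rows>= 8.8
```

Request:
{"op": "send_rows", "data": {"commands": [[[0,0,0],[0,0,0.5],-0.28],[[0.055,0.087,0],[0,0,0],-0.28],[[0.055,0.087,0],[0,0,0],-0.28],[[0.055,0.087,0],[0,0,0],-0.28],[[0.055,0.087,0],[0,0,0],-0.28],[[0.055,0.086,0],[0,0,0],-0.28],[[0.055,0.086,0],[0,0,0],-0.28],[[0.055,0.086,0],[0,0,0],-0.28],[[0.054,0.086,0],[0,0,0],-0.28],[[0.053,0.086,0],[0,0,0],-0.28]]}}

```text
time_s: 24.23
tcp_pos: [0.462, 0.072, 0.123]
orientation: [0.022, 1.0, -0.0, -0.0]
force: [0.7, 1.7, 1.1]
grip_width: 0.0601
```

Request:
{"op": "send_rows", "data": {"commands": [[[0,0,0],[0,0,0],-0.28],[[0,0,0.05],[0,0,0],-0.28],[[0,0,0.05],[0,0,0],-0.28],[[0,0,0],[0,0,0],-0.28],[[0,0,0],[0,0,0],-0.28]]}}

```text
time_s: 24.65
tcp_pos: [0.4631, 0.0711, 0.0829]
orientation: [0.022, 1.0, 0.0, -0.001]
force: [0.3, -0.7, 0.4]
grip_width: 0.0601
```

```bash
python3 plan.py .4645 .0706 .0275 87.5
python3 - <<'E'
from h import *
im=bot.snapshot("side"); cv2.imwrite("pics/c1s.png",cv2.resize(im[150:250,190:310,::-1],None,fx=5,fy=5,interpolation=cv2.INTER_CUBIC))
E
```

```text
t 24.65 tcp [0.4631 0.0711 0.0829] jaw 87.52 tilt [ 0.01 -0.13  0.  ] grip 0.0601 F [ 0.3 -0.7  0.4] q [ 0.49  0.46 -0.85  2.08  0.48  0.8   0.88]
turn z units 0.006 | shift units x,y,z after turn [-0.004  -0.001   0.1386]  rows>= 1.3
```

View pics/c1s.png

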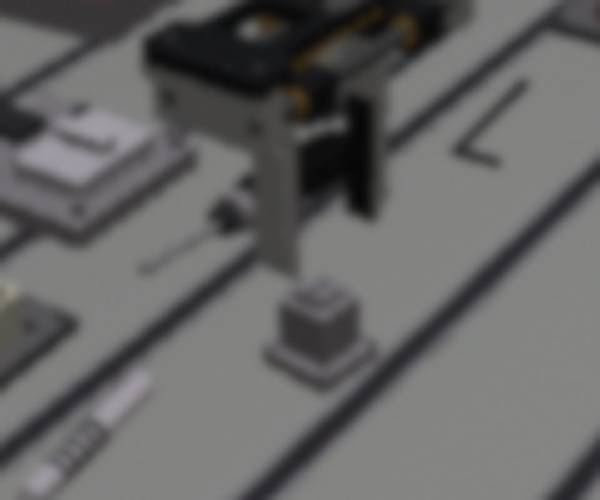

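Request:
{"op": "send_rows", "data": {"commands": [[[-0.003,-0.001,0.05],[0,0,0],-0.28],[[0,0,0.05],[0,0,0],-0.28],[[0,0,0.03],[0,0,0],-0.28],[[0,0,0.009],[0,0,0],-0.28],[[0,0,0],[0,0,0],-0.28],[[0,0,0],[0,0,0],-0.28]]}}

```text
time_s: 25.2
tcp_pos: [0.4654, 0.0707, 0.0285]
orientation: [0.022, 1.0, 0.0, 0.0]
force: [-0.0, -0.1, -0.0]
grip_width: 0.0601
```

Request:
{"op": "send_rows", "data": {"commands": [[[0,0,0],[0,0,0],1],[[0,0,0],[0,0,0],1],[[0,0,0],[0,0,0],1],[[0,0,0],[0,0,0],1],[[0,0,0],[0,0,0],1],[[0,0,0],[0,0,0],1],[[0,0,0],[0,0,0],1],[[0,0,0],[0,0,0],1]]}}

```text
time_s: 25.87
tcp_pos: [0.4651, 0.0705, 0.0279]
orientation: [0.022, 1.0, -0.0, 0.0]
force: [-1.3, 0.2, 6.8]
grip_width: 0.0301
```

```bash
python3 plan.py .4645 .0706 .0275 87.5
```

```text
t 25.87 tcp [0.4651 0.0705 0.0279] jaw 87.5 tilt [ 0.    0.02 -0.  ] grip 0.0301 F [-1.3  0.2  6.8] q [ 0.41  0.56 -0.76  2.11  0.6   0.7   0.79]
turn z units -0.0 | shift units x,y,z after turn [0.0016 0.0001 0.001 ]  rows>= 0.0
```

Request:
{"op": "send_rows", "data": {"commands": [[[0,0,-0.02],[0,0,0],1],[[0,0,-0.05],[0,0,0],1],[[0,0,-0.06],[0,0,0],1],[[0,0,-0.06],[0,0,-0.5],1],[[0,0,-0.04],[0,0,-0.6],1],[[0,0,0],[0,0,0],1],[[0,0,0],[0,0,0],1]]}}

```text
time_s: 26.45
tcp_pos: [0.4651, 0.0701, 0.12]
orientation: [-0.016, 1.0, -0.0, 0.0]
force: [-0.2, 0.6, -4.0]
grip_width: 0.0298
```

```bash
python3 plan.py .51 .368 .12 92
```

```text
t 26.45 tcp [0.4651 0.0701 0.12  ] jaw 91.81 tilt [-0.03  0.05  0.  ] grip 0.0298 F [-0.2  0.6 -4. ] q [ 0.56  0.41 -0.92  2.05  0.43  0.87  1.  ]
turn z units -0.048 | shift units x,y,z after turn [-1.381e-01  7.405e-01 -3.000e-04]  rows>= 7.2
```

Request:
{"op": "send_rows", "data": {"commands": [[[-0.014,0.074,0],[0,0,0],1],[[-0.014,0.074,0],[0,0,0],1],[[-0.014,0.074,0],[0,0,0],1],[[-0.014,0.074,0],[0,0,0],1],[[-0.014,0.074,0],[0,0,0],1],[[-0.014,0.074,0],[0,0,0],1],[[-0.014,0.074,0],[0,0,0],1],[[-0.014,0.074,0],[0,0,0],1],[[-0.013,0.074,0],[0,0,0],1],[[-0.013,0.074,0],[0,0,0],1]]}}

```text
time_s: 27.28
tcp_pos: [0.5097, 0.3691, 0.1177]
orientation: [-0.016, 1.0, -0.001, -0.001]
force: [0.5, -0.4, -2.6]
grip_width: 0.0299
```

Request:
{"op": "send_rows", "data": {"commands": [[[0,0,0.03],[0,0,0],1],[[0,0,0.03],[0,0,0],1],[[0,0,0],[0,0,0],1],[[0,0,0],[0,0,0],1]]}}

```text
time_s: 27.62
tcp_pos: [0.5098, 0.3667, 0.0941]
orientation: [-0.016, 1.0, -0.001, -0.001]
force: [0.0, -0.2, -3.8]
grip_width: 0.0302
```

```bash
python3 plan.py .51 .368 .0309 92
python3 - <<'E'
from h import *
im=bot.snapshot("side"); cv2.imwrite("pics/c2s.png",cv2.resize(im[210:340,70:220,::-1],None,fx=4,fy=4,interpolation=cv2.INTER_CUBIC))
im=bot.snapshot("top"); cv2.imwrite("pics/c2t.png",cv2.resize(im[130:230,60:210,::-1],None,fx=4,fy=4,interpolation=cv2.INTER_CUBIC))
E
```

```text
t 27.62 tcp [0.5098 0.3667 0.0941] jaw 91.84 tilt [-0.11 -0.13 -0.  ] grip 0.0302 F [ 0.  -0.2 -3.8] q [-0.1   0.7  -0.81  1.68  0.58  1.02  0.49]
turn z units -0.041 | shift units x,y,z after turn [-0.0009  0.0035  0.158 ]  rows>= 1.5
```

View pics/c2s.png

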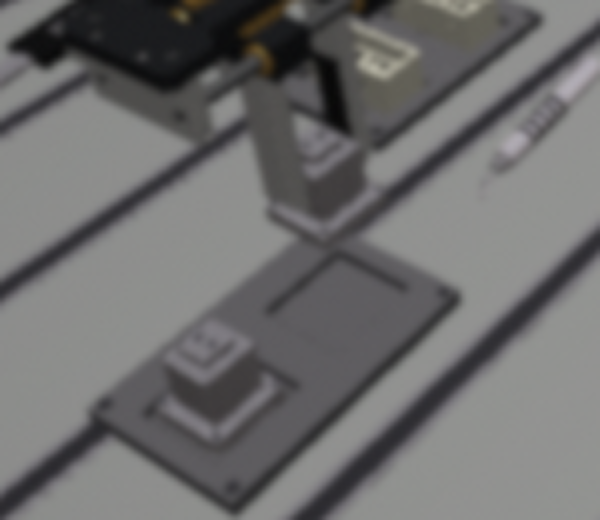

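View pics/c2t.png

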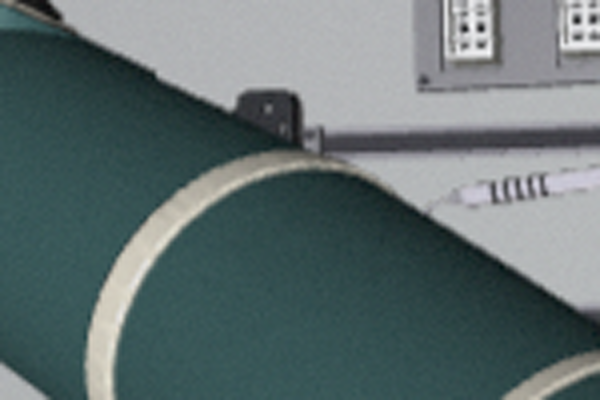

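Request:
{"op": "send_rows", "data": {"commands": [[[-0.001,0.003,0.05],[0,0,0],1],[[0,0,0.05],[0,0,0],1],[[0,0,0.03],[0,0,0],1],[[0,0,0.015],[0,0,0],1],[[0,0,0],[0,0,0],1],[[0,0,0],[0,0,0],1],[[0,0,0],[0,0,0],1]]}}

```text
time_s: 28.3
tcp_pos: [0.5112, 0.3697, 0.0388]
orientation: [-0.016, 1.0, 0.0, 0.001]
force: [0.1, 1.0, -3.2]
grip_width: 0.0296
```

```bash
python3 plan.py .51 .368 .0309 92
python3 - <<'E'
from h import *
im=bot.snapshot("side"); cv2.imwrite("pics/c3s.png",cv2.resize(im[210:340,70:220,::-1],None,fx=4,fy=4,interpolation=cv2.INTER_CUBIC))
E
```

```text
t 28.3 tcp [0.5112 0.3697 0.0388] jaw 91.89 tilt [ 0.05  0.06 -0.  ] grip 0.0296 F [ 0.1  1.  -3.2] q [-0.14  0.77 -0.76  1.7   0.64  0.93  0.45]
turn z units -0.029 | shift units x,y,z after turn [ 0.0031 -0.0042  0.0197]  rows>= 0.2
```

View pics/c3s.png

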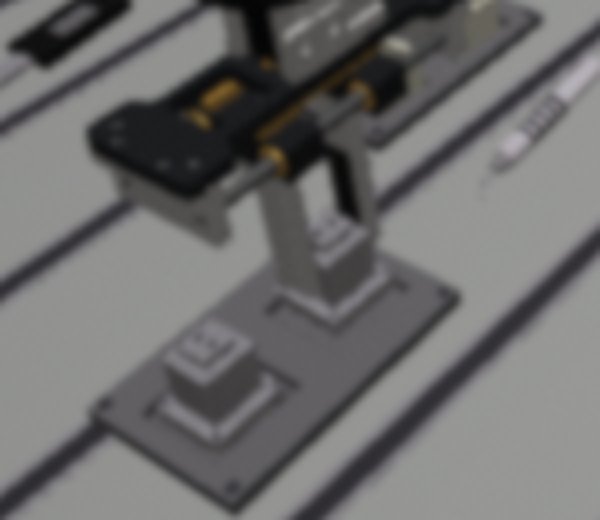

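Request:
{"op": "send_rows", "data": {"commands": [[[0.001,-0.002,0.008],[0,0,0],1],[[0,0,0.006],[0,0,0],1],[[0,0,0.004],[0,0,0],1],[[0,0,0],[0,0,0],1],[[0,0,0],[0,0,0],1],[[0,0,0],[0,0,0],1]]}}

```text
time_s: 28.85
tcp_pos: [0.5107, 0.3685, 0.0308]
orientation: [-0.016, 1.0, 0.0, 0.0]
force: [-0.6, -3.3, 4.9]
grip_width: 0.0299
```

```bash
python3 plan.py .51 .368 .0309 92
python3 - <<'E'
from h import *
im=bot.snapshot("side"); cv2.imwrite("pics/c4s.png",cv2.resize(im[210:340,70:220,::-1],None,fx=4,fy=4,interpolation=cv2.INTER_CUBIC))
E
```

```text
t 28.85 tcp [0.5107 0.3685 0.0308] jaw 91.88 tilt [ 0.    0.04 -0.  ] grip 0.0299 F [-0.6 -3.3  4.9] q [-0.14  0.78 -0.75  1.71  0.65  0.92  0.44]
turn z units -0.029 | shift units x,y,z after turn [ 0.0018 -0.0013 -0.0001]  rows>= 0.0
```

View pics/c4s.png

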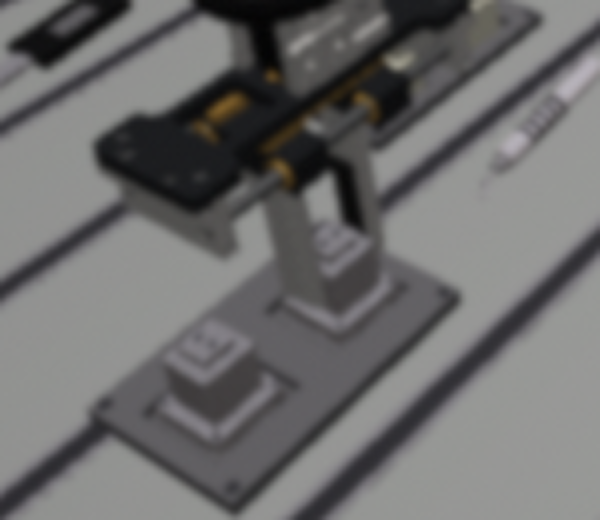

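Seated at the expected height (contact force up). Release and withdraw to a clear spot.

Request:
{"op": "send_rows", "data": {"commands": [[[0,0,0],[0,0,0],0.2],[[0,0,0],[0,0,0],0],[[0,0,0],[0,0,0],0],[[0,0,0],[0,0,0],0],[[0,0,0],[0,0,0],0],[[0,0,-0.04],[0,0,0],0],[[0,0,-0.08],[0,0,0],0],[[0,0,-0.1],[0,0,0],0],[[0,0,-0.1],[0,0,0],0]]}}

```text
time_s: 29.65
tcp_pos: [0.5096, 0.3685, 0.1608]
orientation: [-0.017, 1.0, 0.0, -0.001]
force: [0.8, -0.1, 0.4]
grip_width: 0.0469
```

```bash
python3 plan.py .42 .0 .3 92
```

```text
t 29.65 tcp [0.5096 0.3685 0.1608] jaw 91.94 tilt [ 0.01 -0.06  0.  ] grip 0.0469 F [ 0.8 -0.1  0.4] q [-0.07  0.63 -0.86  1.63  0.52  1.12  0.54]
turn z units -0.016 | shift units x,y,z after turn [ 0.2565 -0.9129 -0.3478]  rows>= 9.7
```

Request:
{"op": "send_rows", "data": {"commands": [[[0.025,-0.085,-0.03],[0,0,0],0],[[0.025,-0.085,-0.03],[0,0,0],0],[[0.025,-0.085,-0.03],[0,0,0],0],[[0.025,-0.085,-0.03],[0,0,0],0],[[0.025,-0.085,-0.03],[0,0,0],0],[[0.025,-0.085,-0.03],[0,0,0],0],[[0.025,-0.085,-0.03],[0,0,0],0],[[0.025,-0.085,-0.03],[0,0,0],0],[[0.025,-0.085,0],[0,0,0],0],[[0.025,-0.085,0],[0,0,0],0]]}}

```text
time_s: 30.48
tcp_pos: [0.4211, 0.0243, 0.2557]
orientation: [-0.017, 1.0, -0.001, 0.001]
force: [0.9, -0.5, 0.0]
grip_width: 0.0472
```

Request:
{"op": "send_rows", "data": {"commands": [[[0,0,0],[0,0,0],0],[[0,0,0],[0,0,0],0],[[0,0,0],[0,0,0],0]]}}

```text
time_s: 30.73
tcp_pos: [0.4217, 0.026, 0.2551]
orientation: [-0.017, 1.0, -0.0, 0.0]
force: [-0.4, -0.9, 0.5]
grip_width: 0.047
```

Run:
```python
from h import *
for c in("top","side"):
    im=bot.snapshot(c); cv2.imwrite(f"pics/end_{c}.png",cv2.resize(im[...,::-1],(800,600),interpolation=cv2.INTER_CUBIC)); cv2.imwrite(f"pics/endraw_{c}.png",im[...,::-1])
```

View pics/end_top.png

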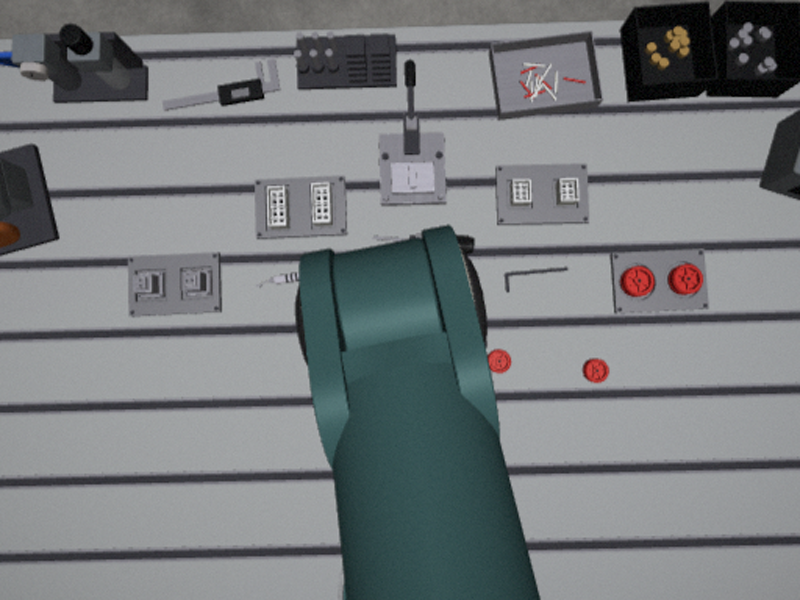

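View pics/end_side.png

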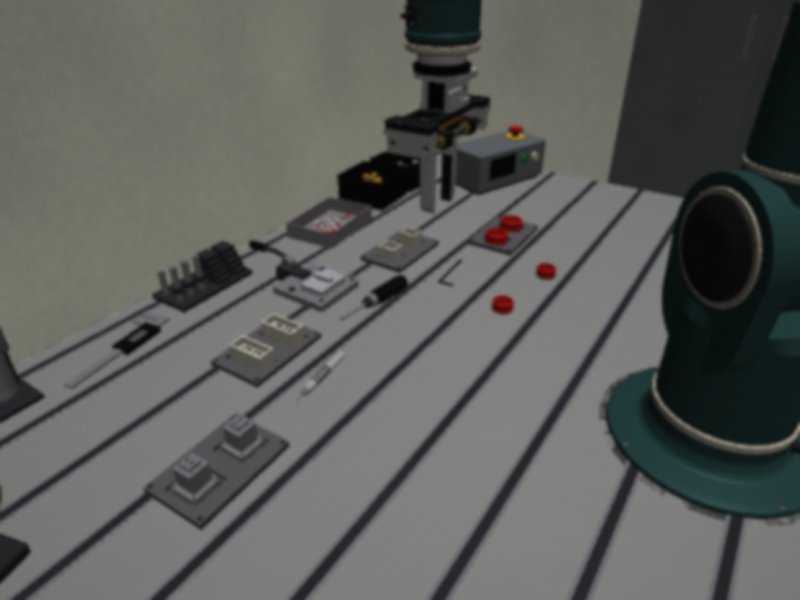

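Run:
```python
from fit import *
im=cv2.imread("pics/endraw_top.png")
P=dict(shell_long=(.633,.2316,1.7),shell_short=(.6448,-.2485,-.5),wheel=(.4933,-.359,1),core=(.51,.368,2))
tiles=[]
for n,(x,y,yaw) in P.items():
    q0=w2pix("top",[[x,y,.015]])[0].round().astype(int); e,a=q0[0]-18,q0[1]-14
    big=cv2.resize(im[a:a+28,e:e+36],None,fx=10,fy=10,interpolation=cv2.INTER_CUBIC)
    t=np.radians(yaw);R=np.array([[np.cos(t),-np.sin(t),0],[np.sin(t),np.cos(t),0],[0,0,1]])
    for V in S[n]:
        for k in (0,1):
            zz=np.unique(V[:,2])[k]; W=V[V[:,2]==zz]
            q=w2pix("top",W@R.T+[x,y,.003]); q=((q-[e,a]+.5)*10).round().astype(np.int32)
            cv2.polylines(big,[cv2.convexHull(q)],True,[(255,0,0),(0,255,0)][k],1)
    tiles.append(big)
cv2.imwrite("pics/endov.png",np.vstack([np.hstack(tiles[:2]),np.hstack(tiles[2:])]))
a=cv2.imread("pics/side0.png");b=cv2.imread("pics/endraw_side.png")
d=cv2.absdiff(a,b).max(2)
for n,(u,v) in dict(driver=(245,187),knife=(205,240)).items(): print(n,d[v-16:v+16,u-24:u+24].max())
M=pix2w
for q in("torque_driver","deburr_knife"):
    for r in bot.place_of(q,"side")[:1]: print(q,r["point"],r["confidence"])
```

```text
driver 4
knife 4
torque_driver [239.1, 192.4] 0.83
deburr_knife [203.7, 244.2] 0.8
```

View pics/endov.png

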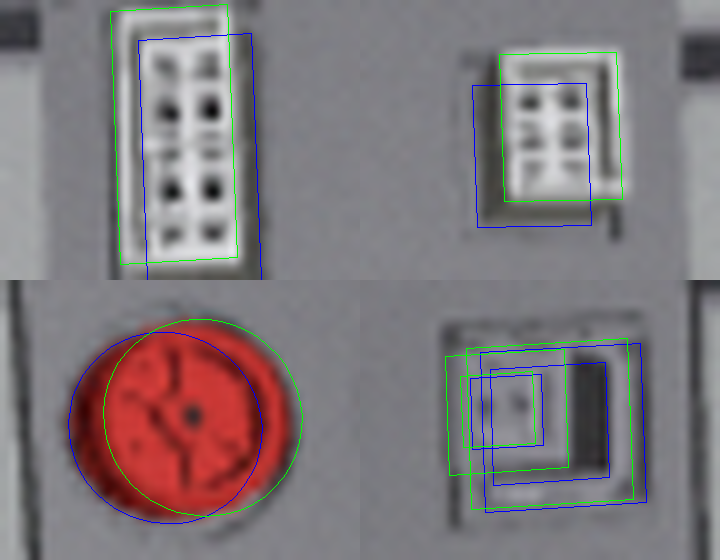

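```bash
python3 -c "
from rig import bot
print(bot.sign_off())"
```

```text
the job is handed in; nothing more can be done
None
```

All four pieces are in the free pockets of their own trays, and the job was handed in at about 31 s of the 99 s allowed. I placed them in the order wheel, long shell, short shell, core. For the wheel I took the largest of the three red ones, the one at (348,209) in the top view.

**Placement:** In the last top picture, outlines drawn for each piece seated at its pocket centre matched what was there to about 1–3 mm. In both views the pieces look flat, upright and level with their fixed neighbours. The arm was raised clear with the gripper empty.

**Torque driver and knife:** In the side view they look the same as at the start, with only noise-level differences.

**Checks that disagreed:**
- The side camera put the loose pieces about 4–7 mm away from where the top camera did. I used the top camera, because the wheel held in the gripper matched it to about 1 mm.
- The short shell sat about 2–3 mm off along its length in the gripper, so I shifted its drop point by 2 mm to make up for it.
- Heights were judged from the tool height and the pictures, not measured on their own.

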